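Load the tree toppers onto the drying unit

TASK

Get the painted tree toppers drying on the cool-air dryer. First clear both paint jars off the dryer and stand them in the dark steel tray; then seat the rack on the dryer's two pegs, and lay every topper from the board on it, each in its own pair of notches, neck in the low rail and spire on the high rail. When all are loaded, press the green start button, and leave everything else on the bench where it is.

Things in the scene. Friction and masses are not known exactly. Their poses are not given: they have to be found in the camera images.
- dryer: Fixed white cool-air dryer: flat deck 180 (x) by 256 (y) mm with black slots, 50 mm above the bench. Two steel pegs, 14 mm thick, 18 mm tall, conical tips, stand on the deck at x = -66 and +66, y = 0. A grey control pod (60 by 90 mm, 40 mm high) is joined to its front, x = -145 to -85. Origin: centre of the deck's outline at bench level; x away from the robot, z up.
- dryer_deck (a point): Point on the deck surface midway between the two pegs, 50 mm above the bench; where the rack's origin comes to lie when the rack is seated.
- start_top (a point): Centre of the top of the green round start button (30 mm across, in a black collar) on the pod, 62 mm above the bench, at x = -115, y = 0 of the dryer; pressed straight down. With toppers in the two inner slots 68 mm are free between their blocks beside it.
- start (a joint): Travel of the start button in m: 0 released, 0.006 fully down (5 N); it springs back. Pressed counts from 0.004.
- rack: Loose rack, 0.5 kg, 168 (x) by 246 (y) mm, on the bench to the left: flat spine along x, 40 mm wide, 10 mm thick, with 19 mm peg holes at x = -66 and +66; two rails along y, 8 mm thick, with V notches; in the middle an upright wooden plate as handle, 70 mm long in x, 12 mm thick in y, top 92 mm above the underside: pinch it across y. Origin: centre of the underside; x to the high rail.
- rack_high (a point): Middle of the high rail, at its notch bottoms (x = 42, 38.9 mm above the rack's underside); spires rest on this rail. The low rail is at x = -42, notch bottoms 25.4 mm high; necks rest there. Notches are 90 degree V's, 15 mm deep, at y = -100, -45, 45, 100. Low rail and ball, and low rail and block, clear each other by 8 mm.
- slot1 (a point): Where a topper's ball centre lies when it rests in notch pair 1 of the rack, in the rack's frame (y = -100 mm, x = -8 mm, 40 mm above the rack's underside); the topper's x axis then points along the rack's x.
- slot2 (a point): Where a topper's ball centre lies when it rests in notch pair 2 of the rack, in the rack's frame (y = -45 mm, x = -8 mm, 40 mm above the rack's underside); the topper's x axis then points along the rack's x.
- slot3 (a point): Where a topper's ball centre lies when it rests in notch pair 3 of the rack, in the rack's frame (y = 45 mm, x = -8 mm, 40 mm above the rack's underside); the topper's x axis then points along the rack's x.
- slot4 (a point): Where a topper's ball centre lies when it rests in notch pair 4 of the rack, in the rack's frame (y = 100 mm, x = -8 mm, 40 mm above the rack's underside); the topper's x axis then points along the rack's x.
- topper1: Red glass tree topper, 76 g, 182 mm long (3 or 4 present). Ball 44 mm; towards -x a 14 mm neck, then a wooden block 22 x 22 x 36 mm to grip from above across y: its centre is 63.4 mm behind and 8.7 mm below the ball centre; towards +x a spire, tip 99 mm ahead, 13.6 mm above. Origin: ball centre. Lying flat or in the rack, x is level; the long axis slopes 7.8 deg up to the spire.
- topper2: Red glass tree topper, 76 g, 182 mm long (3 or 4 present). Ball 44 mm; towards -x a 14 mm neck, then a wooden block 22 x 22 x 36 mm to grip from above across y: its centre is 63.4 mm behind and 8.7 mm below the ball centre; towards +x a spire, tip 99 mm ahead, 13.6 mm above. Origin: ball centre. Lying flat or in the rack, x is level; the long axis slopes 7.8 deg up to the spire.
- topper3: Red glass tree topper, 76 g, 182 mm long (3 or 4 present). Ball 44 mm; towards -x a 14 mm neck, then a wooden block 22 x 22 x 36 mm to grip from above across y: its centre is 63.4 mm behind and 8.7 mm below the ball centre; towards +x a spire, tip 99 mm ahead, 13.6 mm above. Origin: ball centre. Lying flat or in the rack, x is level; the long axis slopes 7.8 deg up to the spire.
- topper4: Red glass tree topper, 76 g, 182 mm long (3 or 4 present). Ball 44 mm; towards -x a 14 mm neck, then a wooden block 22 x 22 x 36 mm to grip from above across y: its centre is 63.4 mm behind and 8.7 mm below the ball centre; towards +x a spire, tip 99 mm ahead, 13.6 mm above. Origin: ball centre. Lying flat or in the rack, x is level; the long axis slopes 7.8 deg up to the spire.
- board: Fixed plywood board 240 (x) by 290 (y) mm, 8 mm thick, to the right, on which the toppers lie at the start, ball centres 30 mm above the bench, spires roughly away from the robot. Origin: centre of its underside.
- jar_blue: Loose closed paint jar, white with a blue lid and band, 54 mm across, 60 mm tall, 0.18 kg, standing on the dryer's deck at the start. Origin: centre of its underside; z up.
- jar_gold: Loose closed paint jar, white with a gold lid and band, 54 mm across, 60 mm tall, 0.18 kg, standing on the dryer's deck at the start. Origin: centre of its underside; z up.
- tray: Fixed dark steel tray 190 (x) by 110 (y) mm, open on top, walls 4 mm thick and 12 mm high, floor 4 mm thick; both jars fit side by side along x (say at x = -42 and +42 mm). Origin: centre of its underside.
- cup: Loose white cup, 60 mm across, 75 mm tall, in front of the dryer; leave alone. Origin: centre of its underside.
- bowl: Loose red bowl with gold glitter, 140 mm across, 55 mm tall, right of the robot; leave alone.
- varnish: Loose green bottle, 60 mm across, 170 mm tall, in front of the board; leave alone.
- tin: Loose blue tin, 76 mm across, 90 mm tall, left of the dryer; leave alone.
- brush: Loose yellow brush, 200 mm long, right of the board; leave alone.
- giftbox: Loose white gift box, 100 by 100 by 130 mm, in front of the rack; leave alone.

How it is judged (in metres and radians):
On the way, in this order (a step that is already met when the one before it is completed fails the run):
1. both paint jars stand in the tray, the dryer's deck is clear (x of jar_blue in the frame of tray between -0.072 and 0.072 m and y of jar_blue in the frame of tray between -0.035 and 0.035 m and z of jar_blue in the frame of tray between -0.002 and 0.01 m and angle between each of jar_blue, jar_gold's own z axis and vertical below 0.12 rad and linear speed of each of jar_blue, jar_gold below 0.03 m/s and x of jar_gold in the frame of tray between -0.072 and 0.072 m and y of jar_gold in the frame of tray between -0.035 and 0.035 m and z of jar_gold in the frame of tray between -0.002 and 0.01 m), for 0.2 s.
2. the rack is seated flat on the deck, over both pegs (horizontal distance between rack and dryer_deck below 0.005 m and z of rack in the frame of dryer_deck between -0.003 and 0.003 m and angle between the x axis of rack and the x axis of dryer, either way round below 0.08 rad and angle between rack's own z axis and vertical below 0.04 rad and linear speed of rack below 0.03 m/s), for 0.2 s.
3. every topper lies in a pair of notches of the seated rack (all of step 2 and (distance between topper1 and slot1 below 0.012 m or distance between topper1 and slot2 below 0.012 m or distance between topper1 and slot3 below 0.012 m or distance between topper1 and slot4 below 0.012 m) and angle between the x axis of each of topper1, topper2, topper3, topper4 and the x axis of rack, either way round below 0.2 rad and x of rack_high in the frame of topper1 above 0.03 m and linear speed of each of topper1, topper2, topper3, topper4 below 0.03 m/s and (distance between topper2 and slot1 below 0.012 m or distance between topper2 and slot2 below 0.012 m or distance between topper2 and slot3 below 0.012 m or distance between topper2 and slot4 below 0.012 m) and x of rack_high in the frame of topper2 above 0.03 m and (distance between topper3 and slot1 below 0.012 m or distance between topper3 and slot2 below 0.012 m or distance between topper3 and slot3 below 0.012 m or distance between topper3 and slot4 below 0.012 m) and x of rack_high in the frame of topper3 above 0.03 m and (distance between topper4 and slot1 below 0.012 m or distance between topper4 and slot2 below 0.012 m or distance between topper4 and slot3 below 0.012 m or distance between topper4 and slot4 below 0.012 m) and x of rack_high in the frame of topper4 above 0.03 m), for 0.2 s.
4. the start button is pressed (value of joint start above 0.004 m), for 0.05 s.
At the end, for the whole second after the job is handed in: Jars upright at rest in the tray; rack flat on the deck over both pegs (within 5 mm, 3 mm in height, 0.08 rad); each topper at rest, ball centre within 12 mm of a slot point, within 0.2 rad of the rack's x, spire on the high rail; button pressed after that; other things within 30 mm (all of step 1 and all of step 3); the robot touches nothing.
It fails at once if the cup, bowl, bottle, tin, brush or gift box is moved more than 30 mm (distance of any of cup, bowl, varnish, tin, brush, giftbox from where it was at the start of the episode above 0.03 m).
Of topper1, topper2, topper3, topper4 only 3 to 4 are there at a start; the rules pass over those that are not, and their reading is None.
At some moment in a run one of jar_blue, jar_gold, rack may be knocked a few centimetres aside while the robot is not near it.
It also fails if it takes over 200 s, if anything falls off the work surface, if the arm or the gripper's body presses on something with over 40 N, if the wrist force passes 120 N, or if a joint passes its speed limit or range.

ROBOT

A 7-joint arm with a two-finger parallel gripper is mounted at the origin on the work surface. World frame = base frame: x ahead of the robot, y to its left, z up, the work surface at z = 0. Lengths are in m, angles in degrees, forces in N, time in s.
With the tool pointing down it reaches from about 0.425 to 0.875 m from the base axis. Payload 4.7 kg.
Tool frame: the origin (TCP) lies at the centre of the arm's flange, where the gripper is bolted on; the fingertips stand 182 mm ahead of it and the grasp point (between the pads) lies 164 mm ahead of it (env.grip_depth is the distance from the TCP to the grasp point, in m); z points along the fingers, y is the line along which they close (so a half turn about z gives the same grasp; the last joint's range is limited). The gripper opens to 87 mm and grips with 3 to 60 N. Pads are 19 mm wide; open, the fingers measure 117 mm over their backs; the gripper's body (75 mm by 190 mm) begins 51 mm behind the grasp point.
Start: joints at [-70.124, 18.392, -4.016, 83.108, 1.295, 78.541, -3.26], TCP at [0.212, 0.614, 0.405] pointing down, gripper open.
Joint ranges: [-163.93, 163.93], [-17.29, 119.83], [-79.2, 71.16], [3.27, 140.29], [-89.18, 269.18], [5.43, 117.66], [-154.24, 154.24]. Speed limits (degrees/s): [147.25, 147.25, 180, 180, 180, 180, 180].

INTERFACE

Orientations are given as [roll, pitch, yaw] about the fixed x, y, z axes, in that order (R = Rz(yaw) Ry(pitch) Rx(roll)).
In Python, from cell import env gives the robot as it stands. The module is installed in compiled form; this text tells all that it offers.
- The arm moves only by the tool send_rows, never from a script. Its arguments are lists of equal length, an entry for each row: "xyz": the shift along the tool's x, y, z in m, a list of three; "rotation": the turn, a rotation vector about the tool's x, y, z in rad, a list of three; "jaw": the opening, from 0 (shut) to 1 (fully open). A call has 1 to 20 rows; each row shifts and turns the commanded pose from where the row before left it, along the tool's axes as they then stand; what a row does not reach is not made up. A row lasts 1/10 s, in which the tool goes at most 50 mm and 8.59 degrees, less where a joint would pass 70% of its speed; a pose out of reach is approached as far as the arm can. A call is refused whole if a number of a shift passes 0.05 or a number of a turn 0.15, either way. A call with a gripper value outside its range is refused whole. The fingers move at their own pace and stop on an object; "newtons" is the grip in N (left out, the last holds). Time passes only in rows, so rows that do not move let the fingers close. It gives the time, the measured TCP pose, the force, the opening and the grip force at its end, in the units of the state.
- env.get_obs(): the state, without advancing time (a new reading comes with each control period).
- env.read_camera(name): name is "scene" or "top" or "wrist"; returns a dict with "image" (420x560x3 uint8, blue, green, red), "fx", "fy", "cx", "cy" (pixels), "distortion" ([k1, k2, p1, p2, k3] as OpenCV has them; the pictures are not rectified), "R" (3x3) and "t" (3): a world point X has camera coordinates R X + t. Camera axes: x right, y down, z forward; pixel columns grow to the right and rows downward; lengths in m; the calibration is good to about 2 mm. A picture is of the moment at which its call begins. There is no depth.
- env.sign_off(): hands the job in; it is judged then, once.
The state is a dict: "time_s": time; "qpos": joint angles; "joint_velocities": joint speeds; "effort": joint torques, N m; "tool_pos": TCP position; "tool_rot": TCP orientation; "force": force on the tool from outside, world axes, zero at the start; "wrist_torque": the same for the moment, N m; "grip_width": finger opening in m; "grasp_force": force on a finger pad.
Only numpy, scipy, OpenCV 4.12 (cv2) and the standard library are available. Lean on these libraries where they do the work, as an engineer would, in place of code of your own. Each camera call takes 0.05 s, during which the arm holds its last target. There are 200 camera calls.

## Working session

There is one attempt and no reset: what is moved stays moved. The work goes in short steps, Python scripts to look and compute and a tool call to move; the robot and the scene stay as the last step left them, time stands still between calls to the robot, and variables do not carry over. Pictures are saved under pics/ and viewed, at most 14 in all, crops included, and the job is handed in when it is done.

Besides the shell and the picture viewer there is one more tool, called after "Call:" in YAML: its name, and indented under it one key for each argument. send_rows: Moves the arm, as the interface text tells. Its arguments: {"type":"object","properties":{"xyz":{"type":"array"},"rotation":{"type":"array"},"jaw":{"type":"array"},"newtons":{"type":"number"}},"required":["xyz","rotation","jaw"]}

```bash
mkdir -p pics; ls; python3 - <<'E'
from cell import env
import cv2,pickle
o=env.get_obs();print(o)
d={}
for n in("scene","top","wrist"):
    d[n]=env.read_camera(n);cv2.imwrite(f"pics/{n}0.png",d[n]["image"]);c=d[n]
    print(n,c["fx"],c["fy"],c["cx"],c["cy"],c["distortion"],c["R"],c["t"])
pickle.dump(d,open("c0.pkl","wb"))
E
```

```text
pics
{'time_s': 0.0, 'qpos': array([-70.12434985,  18.43824927,  -4.01519557,  83.17425315,
         1.2968337 ,  78.53876378,  -3.25951338]), 'joint_velocities': array([ 0.01210212, -0.03667928,  0.07437521, -0.09649344, -0.05787945,
        0.01509504,  0.08338041]), 'effort': array([-1.26451181e-03, -4.91286635e+01, -4.04450800e-01, -3.12524414e+01,
       -6.38622791e-02,  4.38528636e-02,  1.78312166e-04]), 'tool_pos': array([0.21232068, 0.61413534, 0.40367601]), 'tool_rot': array([-1.79894074e+02,  7.52461207e-03,  1.60934626e+02]), 'force': array([0.02009071, 0.22997259, 1.01772179]), 'wrist_torque': array([-0.00249203, -0.06330559, -0.0531287 ]), 'grasp_force': 0.0, 'grip_width': 0.0871396574584065}
scene 451.61131718356427 451.61131718356427 281.2495708166341 208.38073621659893 [-0.14897129  0.          0.          0.          0.        ] [[-0.09284793  0.995676   -0.00292579]
 [ 0.83013561  0.07578791 -0.5523867 ]
 [-0.54977644 -0.05371677 -0.83358286]] [ 0.06178199 -0.41344239  1.6839903 ]
top 387.27706363875825 387.27706363875825 283.3397399617207 209.44778692903094 [-0.02062832  0.          0.          0.          0.        ] [[-4.97420603e-03 -9.99987249e-01 -8.71131974e-04]
 [-9.87619065e-01  5.04926983e-03 -1.56789944e-01]
 [ 1.56792343e-01  8.04410635e-05 -9.87631589e-01]] [-0.02038862  0.53398829  1.17713757]
wrist 365.5160384733073 365.5160384733073 284.62737107319185 208.55345637391716 [-0.06808653  0.          0.          0.          0.        ] [[ 0.32686     0.94507077 -0.00194588]
 [ 0.89990062 -0.31060729  0.3061078 ]
 [ 0.28868913 -0.10180549 -0.95199487]] [-0.64970537 -0.03732274  0.3919426 ]
```

View pics/top0.png

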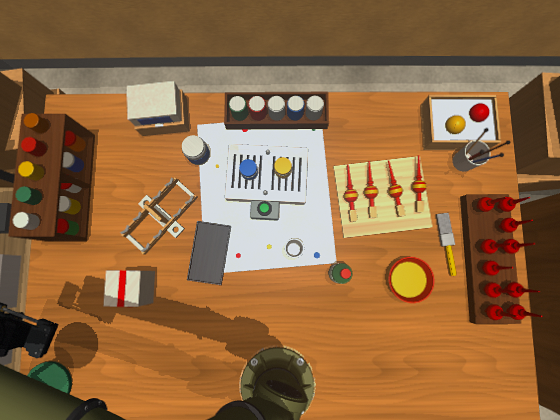

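View pics/scene0.png

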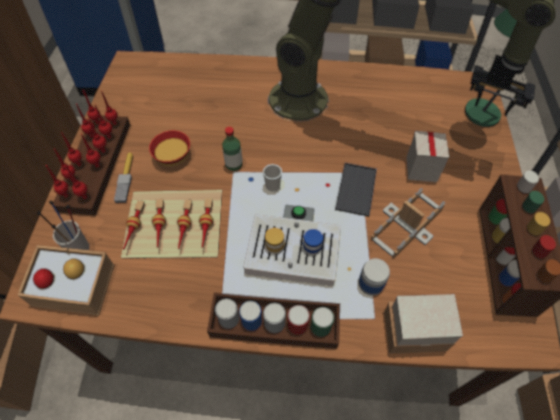

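The top view shows four toppers on the board (balls near (350,197), (371,194), (396,191), (419,186)). The jars are at (249,168) blue and (283,167) gold, the pegs at about (268,152) and (265,192), and the button at (264,209). The rack lies at (160,215), the tray at (209,252), the tin at (196,149) and the cup at (293,247). The scene view shows the same layout from behind.

```bash
cat > h.py <<'E'
import numpy as np,cv2,pickle
from scipy.spatial.transform import Rotation as Ro
def K(c): return np.array([[c["fx"],0,c["cx"]],[0,c["fy"],c["cy"]],[0,0,1.]])
def ray(c,p):
    u=cv2.undistortPoints(np.array([[p]],float),K(c),np.array(c["distortion"]))[0,0]
    R=np.array(c["R"]);return -R.T@np.array(c["t"]),R.T@np.array([u[0],u[1],1.])
def atz(c,p,z):
    o,d=ray(c,p);return o+d*(z-o[2])/d[2]
def tri(obs):
    A=np.zeros((3,3));b=np.zeros(3)
    for c,p in obs:
        o,d=ray(c,p);d=d/np.linalg.norm(d);M=np.eye(3)-np.outer(d,d);A+=M;b+=M@o
    X=np.linalg.solve(A,b)
    return X,[np.linalg.norm(proj(c,[X])[0]-p) for c,p in obs]
def proj(c,X):
    R=np.array(c["R"]);return cv2.projectPoints(np.array(X,float).reshape(-1,1,3),cv2.Rodrigues(R)[0],np.array(c["t"],float),K(c),np.array(c["distortion"]))[0][:,0]
def crop(c,x0,y0,x1,y1,s,name):
    cv2.imwrite(name,cv2.resize(c["image"][y0:y1,x0:x1],None,fx=s,fy=s,interpolation=cv2.INTER_CUBIC))
E
python3 - <<'E'
from h import *
d=pickle.load(open("c0.pkl","rb"))
crop(d["top"],118,130,318,280,4,"pics/tl.png")
crop(d["top"],325,145,445,245,6,"pics/tr.png")
crop(d["scene"],225,160,450,300,3.5,"pics/sl.png")
E
```

```text
(no output)
```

View pics/tl.png

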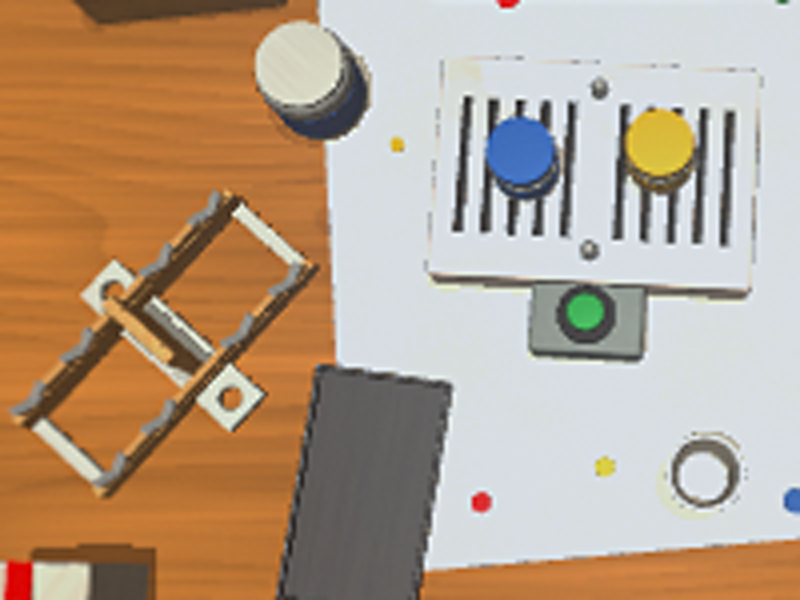

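View pics/tr.png

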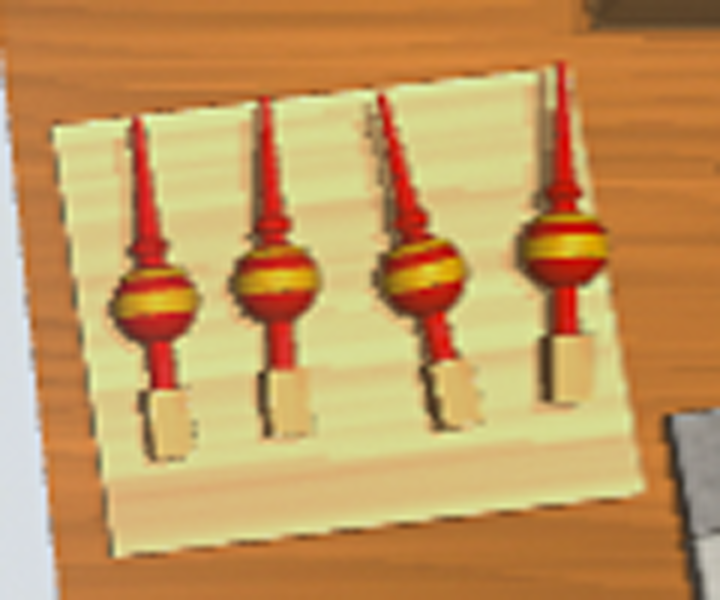

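View pics/sl.png

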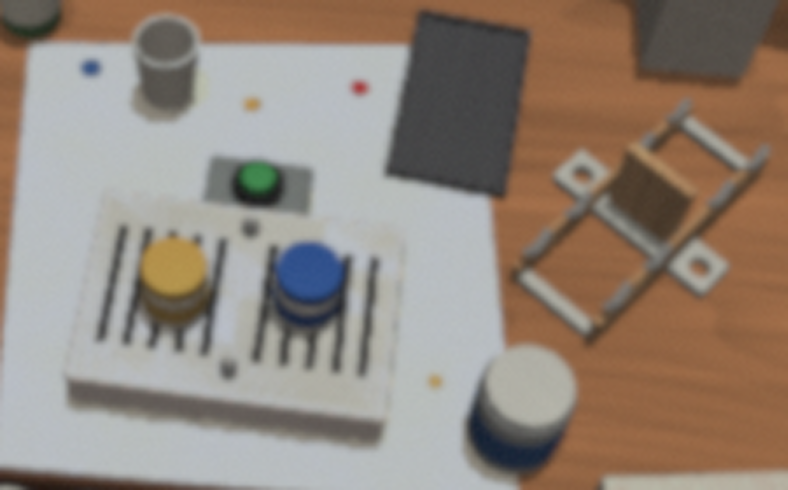

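The crops show the jar lids in `tl.png` at (521,150) and (659,143), the pegs at (600,87) and (590,249), the button at (586,311), the rack holes at (113,293) and (231,398), and the four toppers with their blocks and tips clear. `sl.png` shows the same things from behind. I'll triangulate them now.

```bash
python3 - <<'E'
from h import *
d=pickle.load(open("c0.pkl","rb"));T,S=d["top"],d["scene"]
f=lambda p,x0,y0,s:np.array([x0+(p[0]+.5)/s-.5,y0+(p[1]+.5)/s-.5])
L={'blue_lid':((521,150),(310,270)),'gold_lid':((659,143),(174,266)),'pegnear':((590,249),(250,228)),'pegfar':((600,87),(228,368)),'button':((586,311),(258,177)),
'holenear':((231,398),(581,173)),'holefar':((113,293),(701,266)),
'A1':((310,265),(522,268)),'A2':((105,490),(685,107)),'B1':((228,197),(595,333)),'B2':((20,415),(765,152)),
'handle':((141,327),(661,171)),'trayFL':((318,366),(508,194)),'trayFR':((452,384),(387,172)),
'deckFL':((445,60),(387,412)),'deckFR':((760,72),(70,378))}
with np.printoptions(precision=4,suppress=True):
    for k,(a,b) in L.items():
        X,e=tri([(T,f(a,118,130,4)),(S,f(b,225,160,3.5))]);print(k,X,np.round(e,1))
    print('tray corners z.012',[atz(T,p,.012)[:2] for p in [(197.2,221.3),(230.8,225.8),(188.5,278.5),(221,284)]])
    for b,k,t in [((155,305),(168,423),(138,118)),((276,283),(287,403),(265,97)),((424,277),(455,393),(382,95)),((565,249),(570,368),(562,63))]:
        g=lambda p,z:atz(T,f(p,325,145,6),z)[:2]
        B,k,t=g(b,.03),g(k,.033),g(t,.0436);v=t-k;print('topper',B,k,t,np.degrees(np.arctan2(v[1],v[0])),np.linalg.norm(v), np.linalg.norm(B-k))
    hs=lambda im:cv2.cvtColor(im,cv2.COLOR_BGR2HSV)
    for c,n in((T,'T'),(S,'S')):
        h=hs(c["image"]);m=(((h[...,0]<8)|(h[...,0]>172))&(h[...,1]>150)&(h[...,2]>60)).astype(np.uint8)
        for i,s in enumerate(zip(*cv2.connectedComponentsWithStats(m)[2:])):
            if 30<s[0][4]<600: print(n,s[0],s[1])
E
```

```text
blue_lid [0.6543 0.0854 0.106 ] [0.5 0.5]
gold_lid [ 0.6595 -0.02    0.1049] [0.3 0.3]
pegnear [0.5881 0.0351 0.0537] [0.4 0.4]
pegfar [0.7195 0.0275 0.0554] [0.4 0.5]
button [0.5384 0.038  0.056 ] [0.4 0.4]
holenear [0.4769 0.3249 0.0087] [0.1 0.2]
holefar [0.5634 0.4261 0.007 ] [0.4 0.4]
A1 [0.5841 0.266  0.0152] [1.  1.1]
A2 [0.403  0.4206 0.0195] [0.6 0.6]
B1 [0.641  0.3304 0.0156] [0.3 0.3]
B2 [0.4608 0.4833 0.0396] [0.6 0.6]
handle [0.5228 0.3742 0.0875] [0.4 0.4]
trayFL [0.5029 0.258  0.0049] [0.6 0.7]
trayFR [0.4879 0.15   0.0028] [0.8 0.8]
deckFL [0.7444 0.1531 0.0506] [0.7 0.8]
deckFR [ 0.7346 -0.0989  0.0446] [1.1 1.3]
tray corners z.012 [array([0.5015, 0.2541]), array([0.4864, 0.1457]), array([0.3203, 0.2762]), array([0.303 , 0.1736])]
topper [ 0.5802 -0.2379] [ 0.5161 -0.2422] [ 0.6793 -0.2298] 4.368038925424156 0.1636465247447889 0.06417146172673258
topper [ 0.5918 -0.3031] [ 0.5265 -0.3056] [ 0.6906 -0.2982] 2.5705056213768183 0.16430016876533113 0.06538298500221054
topper [ 0.5947 -0.3825] [ 0.5314 -0.395 ] [ 0.6915 -0.3611] 11.94916181950569 0.16365015301879818 0.064
[... 1099 characters left out ...]
712]
S [225 126   9  10  67] [228.8657 130.2687]
S [149 130  41  30 384] [166.9349 139.0651]
S [ 61 133  21  32 221] [ 72.4299 152.3303]
S [429 132   6  24  98] [431.3673 143.4796]
S [ 53 148  35  50 461] [ 71.9371 177.5553]
S [ 45 164  23  33 247] [ 58.0243 183.6275]
S [497 199   9  15  97] [501.1546 205.8969]
S [155 223   7  18  63] [158.0476 229.4762]
S [202 223   7  19  68] [204.3529 229.5882]
S [180 225   7  18  60] [181.95 230.75]
S [127 226   8  14  50] [130.28 230.9 ]
S [539 234  17  23 244] [547.0779 243.3033]
S [506 247   9   7  41] [510.2195 250.    ]
S [ 34 270  19  18 262] [ 42.9084 278.1794]
S [512 283   9  10  52] [515.75   287.0385]
S [288 322  20  12  91] [297.7143 328.3626]
```

Call:
send_rows:
  xyz:
    - [0, 0, 0]
    - [0, 0, 0]
    - [0, 0, 0]
    - [-0.028, -0.035, 0]
    - [-0.028, -0.035, 0]
    - [-0.028, -0.035, 0]
    - [-0.028, -0.035, 0]
    - [-0.028, -0.035, 0]
    - [-0.028, -0.035, 0]
    - [-0.028, -0.035, 0]
    - [-0.028, -0.035, 0]
    - [-0.028, -0.035, 0]
    - [-0.028, -0.035, 0]
    - [-0.028, -0.035, 0]
    - [-0.028, -0.035, 0]
    - [-0.028, -0.035, 0]
    - [-0.028, -0.035, 0]
    - [-0.028, -0.035, 0]
    - [0, 0, 0]
    - [0, 0, 0]
  rotation:
    - [0, 0, -0.111]
    - [0, 0, -0.111]
    - [0, 0, -0.111]
    - [0, 0, 0]
    - [0, 0, 0]
    - [0, 0, 0]
    - [0, 0, 0]
    - [0, 0, 0]
    - [0, 0, 0]
    - [0, 0, 0]
    - [0, 0, 0]
    - [0, 0, 0]
    - [0, 0, 0]
    - [0, 0, 0]
    - [0, 0, 0]
    - [0, 0, 0]
    - [0, 0, 0]
    - [0, 0, 0]
    - [0, 0, 0]
    - [0, 0, 0]
  jaw: [1, 1, 1, 1, 1, 1, 1, 1, 1, 1, 1, 1, 1, 1, 1, 1, 1, 1, 1, 1]

```text
time_s: 2.15
tool_pos: [0.6328, 0.0881, 0.404]
tool_rot: [-180.0, -0.1, 179.8]
force: [0.3, 0.3, -0.7]
grip_width: 0.0869
grasp_force: 0.0
```

```bash
cat > look.py <<'E'
import sys;from cell import env;from h import *
n,cam=sys.argv[1],sys.argv[2]
o=env.get_obs();print(o["time_s"],o["tool_pos"].round(4),o["tool_rot"].round(2),o["qpos"].round(0))
c=env.read_camera(cam);pickle.dump(c,open(n+".pkl","wb"));cv2.imwrite(f"pics/{n}.png",c["image"])
print(-np.array(c["R"]).T@c["t"])
E
python3 look.py w1 wrist
```

```text
2.15 [0.6328 0.0881 0.404 ] [-1.7998e+02 -7.0000e-02  1.7984e+02] [-25.  17.  19.  86.  -6.  78.  84.]
[0.54865693 0.08889637 0.38367198]
```

View pics/w1.png

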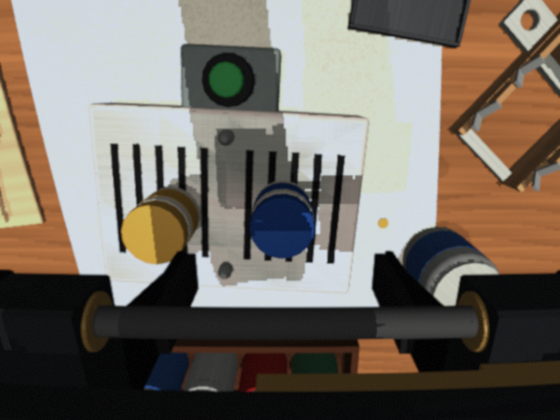

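The wrist view shows the blue lid at (282,224), the gold lid at (154,234), the peg tips at (226,136) and (225,269), and the button top at (229,78).

```bash
python3 - <<'E'
from h import *
d=pickle.load(open("c0.pkl","rb"));T,S=d["top"],d["scene"];W=pickle.load(open("w1.pkl","rb"))
f=lambda p,x0,y0,s:np.array([x0+(p[0]+.5)/s-.5,y0+(p[1]+.5)/s-.5])
L={'blue_lid':((521,150),(310,270),(282,224),.11),'gold_lid':((659,143),(174,266),(154,234),.11),'pegnear':((590,249),(250,228),(226,136),.067),'pegfar':((600,87),(228,368),(225,269),.067),'button':((586,311),(258,177),(229,78),.062)}
with np.printoptions(precision=4,suppress=True):
    for k,(a,b,w,z) in L.items():
        a=f(a,118,130,4);b=f(b,225,160,3.5)
        print(k,atz(T,a,z)[:2],atz(S,b,z)[:2],atz(W,w,z)[:2],tri([(T,a),(W,w)]),tri([(S,b),(W,w)])[0])
E
```

```text
blue_lid [0.6533 0.0835] [0.6564 0.0868] [0.6492 0.0863] (array([0.662 , 0.0863, 0.0763]), [np.float64(0.19128421614758884), np.float64(0.6591841405484825)]) [0.652  0.0866 0.1024]
gold_lid [ 0.6582 -0.0208] [ 0.6624 -0.0188] [ 0.6576 -0.0177] (array([ 0.6605, -0.0208,  0.1023]), [np.float64(0.0665043490966521), np.float64(0.24159350855195763)]) [ 0.6596 -0.0194  0.1053]
pegnear [0.5855 0.0332] [0.5961 0.0366] [0.5844 0.0381] (array([0.5878, 0.0346, 0.0491]), [np.float64(0.4656058838837677), np.float64(1.623506950978797)]) [0.5863 0.0359 0.051 ]
pegfar [0.716  0.0257] [0.7252 0.0291] [0.711  0.0306] (array([0.7232, 0.0265, 0.0437]), [np.float64(0.07080828300725625), np.float64(0.2184245697330044)]) [0.7182 0.0284 0.0531]
button [0.5375 0.0364] [0.5422 0.0394] [0.5367 0.0421] (array([0.5379, 0.0387, 0.0501]), [np.float64(0.7351860671790681), np.float64(2.6655868999626615)]) [0.5362 0.0399 0.0525]
```

Call:
send_rows:
  xyz:
    - [-0.02, -0.0025, 0.02]
    - [0, 0, 0.045]
    - [0, 0, 0.045]
    - [0, 0, 0.038]
    - [0, 0, 0]
    - [0, 0, 0]
    - [0, 0, 0]
    - [0, 0, 0]
    - [0, 0, 0]
    - [0, 0, 0]
    - [0, 0, -0.03]
    - [0, 0, -0.04]
  rotation:
    - [0, 0, 0]
    - [0, 0, 0]
    - [0, 0, 0]
    - [0, 0, 0]
    - [0, 0, 0]
    - [0, 0, 0]
    - [0, 0, 0]
    - [0, 0, 0]
    - [0, 0, 0]
    - [0, 0, 0]
    - [0, 0, 0]
    - [0, 0, 0]
  jaw: [1, 1, 1, 1, 1, 0.4, 0.4, 0.4, 0.4, 0.4, 0.4, 0.4]
  newtons: 20

```text
time_s: 3.4
tool_pos: [0.6513, 0.0868, 0.3247]
tool_rot: [-179.9, -0.3, 180.0]
force: [0.2, 1.1, -0.9]
grip_width: 0.0537
grasp_force: 20.0
```

Call:
send_rows:
  xyz:
    - [0.03, 0.015, 0]
    - [0.04, 0.019, 0]
    - [0.04, 0.019, 0]
    - [0.04, 0.019, 0]
    - [0.04, 0.019, 0]
    - [0.04, 0.019, 0]
    - [0.04, 0.018, 0]
    - [0, 0, 0]
    - [0, 0, 0]
    - [0, 0, 0]
  rotation:
    - [0, 0, 0]
    - [0, 0, 0]
    - [0, 0, 0]
    - [0, 0, 0]
    - [0, 0, 0]
    - [0, 0, 0]
    - [0, 0, 0]
    - [0, 0, 0.067]
    - [0, 0, 0.067]
    - [0, 0, 0]
  jaw: [0.4, 0.4, 0.4, 0.4, 0.4, 0.4, 0.4, 0.4, 0.4, 0.4]

```text
time_s: 4.4
tool_pos: [0.3821, 0.2148, 0.327]
tool_rot: [180.0, 0.0, 172.3]
force: [-0.3, -0.6, -2.0]
grip_width: 0.0535
grasp_force: 20.0
```

```bash
python3 look.py w2 wrist
```

```text
4.4 [0.3821 0.2148 0.327 ] [1.7998e+02 2.0000e-02 1.7235e+02] [-41.  -5.   8. 118.   1.  67.  49.]
[0.29869973 0.22670332 0.30648256]
```

View pics/w2.png

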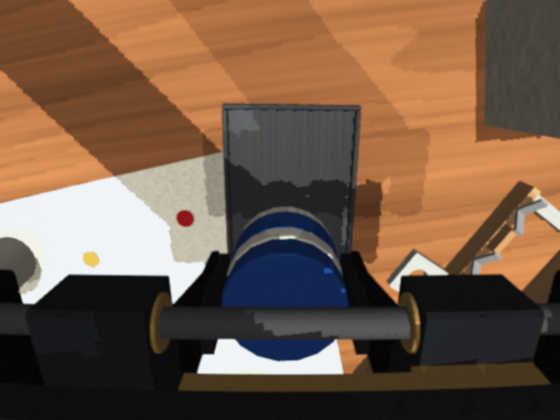

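The wrist view shows the blue jar held over the tray, square with it. The tray's near corners are at (223,104) and (360,105), so it is centred to within about 5 mm and I can lower it.

Call:
send_rows:
  xyz:
    - [0, 0.003, 0.03]
    - [0, 0, 0.04]
    - [0, 0, 0.03]
    - [0, 0, 0.01]
    - [0, 0, 0.006]
    - [0, 0, 0]
    - [0, 0, 0]
    - [0, 0, 0]
    - [0, 0, 0]
    - [0, 0, -0.03]
    - [0, 0, -0.045]
    - [0, 0, -0.045]
  rotation:
    - [0, 0, 0]
    - [0, 0, 0]
    - [0, 0, 0]
    - [0, 0, 0]
    - [0, 0, 0]
    - [0, 0, 0]
    - [0, 0, 0]
    - [0, 0, 0]
    - [0, 0, 0]
    - [0, 0, 0]
    - [0, 0, -0.067]
    - [0, 0, -0.067]
  jaw: [0.4, 0.4, 0.4, 0.4, 0.4, 0.4, 0.9, 0.9, 0.9, 0.9, 0.9, 1]

```text
time_s: 5.65
tool_pos: [0.3825, 0.2176, 0.3321]
tool_rot: [-180.0, -0.0, -179.8]
force: [1.0, -0.4, -0.4]
grip_width: 0.0809
grasp_force: 0.0
```

```bash
python3 look.py t2 top; python3 - <<'E'
from h import *
c=pickle.load(open("t2.pkl","rb"));W=pickle.load(open("w2.pkl","rb"))
print("tray near corners",atz(W,(223,104),.012),atz(W,(360,105),.012))
h=cv2.cvtColor(c["image"],cv2.COLOR_BGR2HSV)
for n,lo,hi in(("gold",20,28),("blue",105,120)):
    m=((h[...,0]>=lo)&(h[...,0]<=hi)&(h[...,1]>150)&(h[...,2]>90)).astype(np.uint8)
    for s,k in list(zip(*cv2.connectedComponentsWithStats(m)[2:]))[1:]:
        if 150<s[4]<450:print(n,s,k)
E
```

```text
5.65 [0.3825 0.2176 0.3321] [-1.7997e+02 -3.0000e-02 -1.7982e+02] [-42.  -5.   8. 117.   1.  67.  56.]
[ 0.34270945 -0.0231793   1.24628448]
tray near corners [0.30122512 0.17783715 0.012     ] [0.31617018 0.28380904 0.012     ]
gold [447 116  18  17 245] [455.54285714 123.91020408]
gold [274 157  17  17 219] [282.24200913 165.32420091]
gold [ 18 161  16  16 202] [ 25.72277228 168.5990099 ]
gold [446 245  10  31 187] [450.64171123 260.43850267]
```

Call:
send_rows:
  xyz:
    - [-0.025, -0.021, 0]
    - [-0.03, -0.026, 0]
    - [-0.031, -0.027, 0]
    - [-0.032, -0.027, 0]
    - [-0.032, -0.027, 0]
    - [-0.032, -0.027, 0]
    - [-0.032, -0.027, 0]
    - [-0.032, -0.027, 0]
    - [-0.03, -0.028, 0.01]
    - [0, 0, 0.03]
    - [0, 0, 0.036]
    - [0, 0, 0]
    - [0, 0, 0]
    - [0, 0, 0]
    - [0, 0, 0]
    - [0, 0, 0]
    - [0, 0, -0.03]
    - [0, 0, -0.04]
  rotation:
    - [0, 0, 0]
    - [0, 0, 0]
    - [0, 0, 0]
    - [0, 0, 0]
    - [0, 0, 0]
    - [0, 0, 0]
    - [0, 0, 0]
    - [0, 0, 0]
    - [0, 0, 0]
    - [0, 0, 0]
    - [0, 0, 0]
    - [0, 0, 0]
    - [0, 0, 0]
    - [0, 0, 0]
    - [0, 0, 0]
    - [0, 0, 0]
    - [0, 0, 0]
    - [0, 0, 0]
  jaw: [1, 1, 1, 1, 1, 1, 1, 1, 1, 1, 1, 1, 0.4, 0.4, 0.4, 0.4, 0.4, 0.4]
  newtons: 20

```text
time_s: 7.5
tool_pos: [0.6578, -0.0188, 0.3234]
tool_rot: [-180.0, -0.3, -180.0]
force: [1.2, -0.1, -1.9]
grip_width: 0.0523
grasp_force: 20.0
```

Call:
send_rows:
  xyz:
    - [0.02, 0.023, 0]
    - [0.026, 0.029, 0]
    - [0.026, 0.03, 0]
    - [0.026, 0.03, 0]
    - [0.026, 0.03, 0]
    - [0.026, 0.03, 0]
    - [0.026, 0.029, 0]
    - [0.027, 0.029, 0]
    - [0, 0, 0]
    - [0, 0, 0]
    - [0, 0, 0.03]
    - [0, 0, 0.04]
    - [0, 0, 0.03]
    - [0, 0, 0.01]
    - [0, 0, 0.006]
    - [0, 0, 0]
    - [0, 0, 0]
    - [0, 0, 0]
    - [0, 0, 0]
    - [0, 0, -0.03]
  rotation:
    - [0, 0, 0]
    - [0, 0, 0]
    - [0, 0, 0]
    - [0, 0, 0]
    - [0, 0, 0]
    - [0, 0, 0]
    - [0, 0, 0]
    - [0, 0, 0]
    - [0, 0, 0.067]
    - [0, 0, 0.067]
    - [0, 0, 0]
    - [0, 0, 0]
    - [0, 0, 0]
    - [0, 0, 0]
    - [0, 0, 0]
    - [0, 0, 0]
    - [0, 0, 0]
    - [0, 0, 0]
    - [0, 0, 0]
    - [0, 0, 0]
  jaw: [0.4, 0.4, 0.4, 0.4, 0.4, 0.4, 0.4, 0.4, 0.4, 0.4, 0.4, 0.4, 0.4, 0.4, 0.4, 0.4, 0.9, 0.9, 0.9, 0.9]

```text
time_s: 9.5
tool_pos: [0.4538, 0.2102, 0.2356]
tool_rot: [-179.7, -0.4, 172.4]
force: [-0.1, 0.6, -0.2]
grip_width: 0.0749
grasp_force: 0.0
```

Call:
send_rows:
  xyz:
    - [0, 0, -0.024]
    - [0, 0, -0.024]
    - [0, 0, -0.024]
    - [0, 0, -0.024]
    - [0, 0, -0.024]
    - [0, 0, -0.024]
    - [0, 0, -0.024]
    - [-0.04, 0.01, 0]
    - [-0.04, 0.01, 0]
    - [-0.04, 0.01, 0]
    - [-0.04, 0.01, 0]
    - [-0.04, 0.01, 0]
    - [-0.03, 0.004, 0]
    - [0, 0, 0]
    - [0, 0, 0]
  rotation:
    - [0, 0, -0.142]
    - [0, 0, -0.142]
    - [0, 0, -0.142]
    - [0, 0, -0.142]
    - [0, 0, -0.142]
    - [0, 0, -0.142]
    - [0, 0, -0.142]
    - [0, 0, 0]
    - [0, 0, 0]
    - [0, 0, 0]
    - [0, 0, 0]
    - [0, 0, 0]
    - [0, 0, 0]
    - [0, 0, 0]
    - [0, 0, 0]
  jaw: [0.9, 0.9, 0.9, 0.9, 1, 1, 1, 1, 1, 1, 1, 1, 1, 1, 1]

```text
time_s: 11.0
tool_pos: [0.5647, 0.4207, 0.4054]
tool_rot: [-180.0, -0.1, -130.7]
force: [-0.0, -0.5, -0.1]
grip_width: 0.0873
grasp_force: 0.0
```

```bash
python3 look.py w3 wrist; python3 look.py t3 top;python3 - <<'E'
from h import *
a=pickle.load(open("w3.pkl","rb"))["image"];c=pickle.load(open("t3.pkl","rb"))["image"]
cv2.imwrite("pics/m3.png",cv2.resize(c[190:310,120:280],None,fx=4,fy=4))
E
```

```text
11.0 [0.5647 0.4207 0.4054] [-1.8000e+02 -1.4000e-01 -1.3067e+02] [-45.  25.   9.  74.  -4.  81. 103.]
[0.50999272 0.35725521 0.38513404]
11.05 [0.5649 0.4197 0.4062] [-1.7998e+02 -1.0000e-01 -1.3074e+02] [-45.  25.   9.  75.  -4.  81. 103.]
[ 0.34270945 -0.0231793   1.24628448]
```

View pics/w3.png

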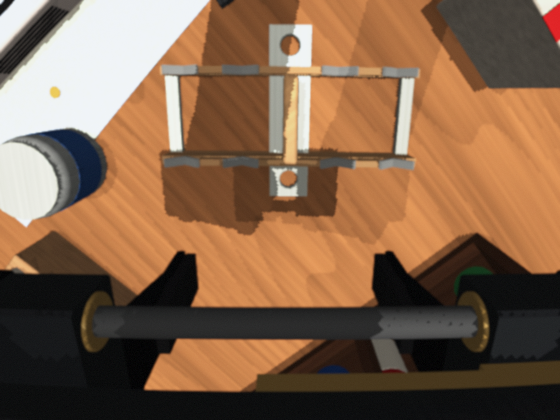

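View pics/m3.png

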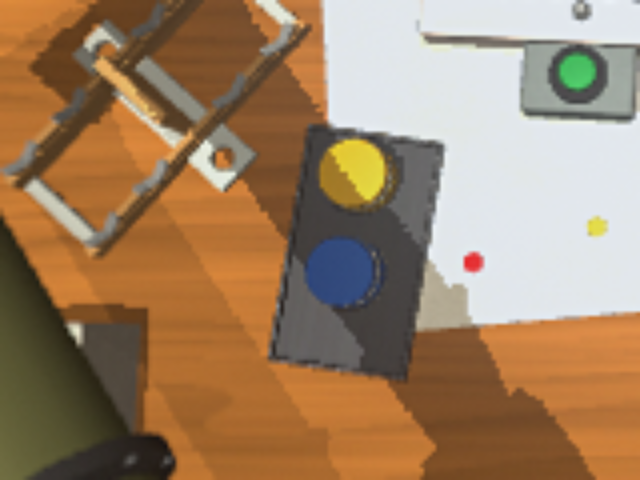

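The wrist view shows the rack square in view, with holes at (290,45) near and (288,179) far, the near rail from (162,71) to (418,72), and the far rail from (162,161) to (413,163). The top crop shows both jars upright in the tray. Next I'll work out which rail is the high one.

```bash
python3 - <<'E'
from h import *
W=pickle.load(open("w3.pkl","rb"))
np.set_printoptions(precision=4,suppress=True)
hn,hf=atz(W,(290,45),.01),atz(W,(288,179),.01);c=(hn+hf)/2;v=(hf-hn)[:2];print(hn,hf,np.linalg.norm(v),np.degrees(np.arctan2(v[1],v[0])),c)
v/=np.linalg.norm(v)
for n,p,q in(("near",(162,71),(418,72)),("far",(162,161),(413,163))):
    for z in(.04,.054):
        a,b=atz(W,p,z)[:2],atz(W,q,z)[:2];print(n,z,np.linalg.norm(a-b),((a+b)/2-c[:2])@v,((a+b)/2-c[:2])@[-v[1],v[0]],np.degrees(np.arctan2(*(b-a)[::-1])))
for p in((290,75),(290,164)): print(atz(W,p,.092)[:2], (atz(W,p,.092)[:2]-c[:2])@v)
E
```

```text
[0.4773 0.3266 0.01  ] [0.5641 0.425  0.01  ] 0.13125149280165743 48.62331473793047 [0.5207 0.3758 0.01  ]
near 0.04 0.23047235578096195 -0.04081061568194619 0.00011711735358201623 139.14298733894955
near 0.054 0.22112348656147549 -0.04000643475704329 -5.9625306283418996e-05 139.14298733894955
far 0.04 0.24117926613500842 0.04173924699930748 -0.000941869457642436 138.87227914153746
far 0.054 0.23139608233447131 0.039194879384935294 -0.0010756554289724286 138.87227914153746
[0.4984 0.3496] -0.034404474705631564
[0.5429 0.4018] 0.03421735300976735
```

Call:
send_rows:
  xyz:
    - [0.03, 0.002, 0]
    - [0.0325, 0.0024, 0]
    - [0, 0, 0.035]
    - [0, 0, 0.045]
    - [0, 0, 0.045]
    - [0, 0, 0.035]
    - [0, 0, 0.0065]
    - [0, 0, 0]
    - [0, 0, 0]
    - [0, 0, 0]
    - [0, 0, 0]
    - [0, 0, 0]
    - [0, 0, 0]
    - [0, 0, 0]
    - [0, 0, 0]
  rotation:
    - [0, 0, 0]
    - [0, 0, 0]
    - [0, 0, 0]
    - [0, 0, 0]
    - [0, 0, 0]
    - [0, 0, 0]
    - [0, 0, 0]
    - [0, 0, 0]
    - [0, 0, 0]
    - [0, 0, 0]
    - [0, 0, 0]
    - [0, 0, 0]
    - [0, 0, 0]
    - [0, 0, 0]
    - [0, 0, 0]
  jaw: [1, 1, 1, 1, 1, 1, 1, 1, 0, 0, 0, 0, 0, 0, 0]
  newtons: 40

```text
time_s: 12.6
tool_pos: [0.5208, 0.376, 0.2403]
tool_rot: [180.0, 0.0, -130.7]
force: [0.6, -0.5, 0.4]
grip_width: 0.0389
grasp_force: 0.0
```

Call:
send_rows:
  xyz:
    - [0, 0, 0]
    - [0, 0, 0]
    - [0, 0, 0]
    - [0, 0, 0]
    - [0, 0, 0]
    - [0, 0, -0.01]
    - [0, 0, -0.03]
    - [0, 0, -0.04]
    - [0, 0, -0.04]
    - [0, 0, 0]
  rotation:
    - [0, 0, 0]
    - [0, 0, 0]
    - [0, 0, 0]
    - [0, 0, 0]
    - [0, 0, 0]
    - [0, 0, 0]
    - [0, 0, 0]
    - [0, 0, 0]
    - [0, 0, 0]
    - [0, 0, 0]
  jaw: [0, 0, 0, 0, 0, 0, 0, 0, 0, 0]

```text
time_s: 13.6
tool_pos: [0.5223, 0.3766, 0.3671]
tool_rot: [-179.9, 0.6, -130.7]
force: [2.1, 1.6, -4.3]
grip_width: 0.0121
grasp_force: 40.0
```

```bash
python3 look.py w4 wrist; python3 look.py t4 top; python3 look.py s4 scene
```

```text
13.6 [0.5223 0.3766 0.3671] [-179.87    0.63 -130.71] [-46.  18.   9.  88.  -3.  73. 103.]
[0.46769073 0.31339316 0.34563534]
13.65 [0.5215 0.3762 0.3633] [-179.93    0.33 -130.71] [-46.  19.   9.  88.  -3.  73. 103.]
[ 0.34270945 -0.0231793   1.24628448]
13.7 [0.5207 0.3757 0.3603] [-1.8000e+02  1.0000e-02 -1.3071e+02] [-46.  19.   9.  88.  -3.  73. 103.]
[1.27476777 0.0602776  1.17554613]
```

View pics/w4.png

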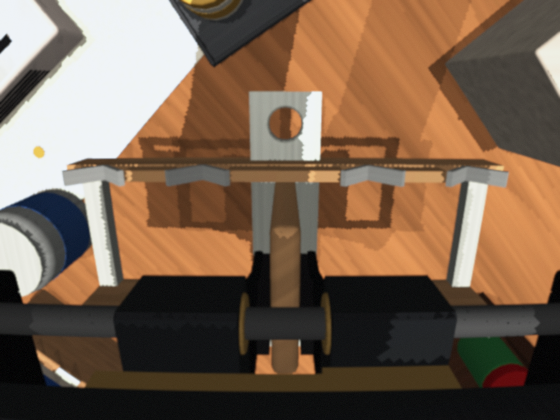

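Call:
send_rows:
  xyz:
    - [0, 0, -0.02]
    - [0, 0, -0.02]
    - [0, 0, 0]
    - [0, 0, 0]
    - [0, 0, 0]
    - [0, 0, 0]
    - [0, 0, 0]
    - [0, 0, 0]
    - [0, 0, 0]
    - [0, 0, 0]
    - [-0.015, -0.025, 0]
    - [-0.02, -0.036, 0]
    - [-0.02, -0.036, 0]
    - [-0.02, -0.036, 0]
    - [-0.02, -0.036, 0]
    - [-0.02, -0.036, 0]
    - [-0.02, -0.036, 0]
    - [0, 0, 0]
  rotation:
    - [0, 0, 0]
    - [0, 0, 0]
    - [0, 0, 0.1]
    - [0, 0, 0.131]
    - [0, 0, 0.131]
    - [0, 0, 0.131]
    - [0, 0, 0.131]
    - [0, 0, 0.131]
    - [0, 0, 0.1]
    - [0, 0, 0.064]
    - [0, 0, 0]
    - [0, 0, 0]
    - [0, 0, 0]
    - [0, 0, 0]
    - [0, 0, 0]
    - [0, 0, 0]
    - [0, 0, 0]
    - [0, 0, 0]
  jaw: [0, 0, 0, 0, 0, 0, 0, 0, 0, 0, 0, 0, 0, 0, 0, 0, 0, 0]

```text
time_s: 15.55
tool_pos: [0.643, 0.1177, 0.397]
tool_rot: [-179.5, -0.1, 175.9]
force: [0.6, -2.3, -5.7]
grip_width: 0.0117
grasp_force: 40.0
```

```bash
python3 look.py w5 wrist; python3 - <<'E'
from h import *
np.set_printoptions(precision=4,suppress=True)
d=pickle.load(open("c0.pkl","rb"));T,S=d["top"],d["scene"];W=pickle.load(open("w4.pkl","rb"))
for a in((315,103),(238,103)):
    for b in((227,312),(322,321)): print(tri([(T,a),(S,b)]))
hl=atz(W,(285,123),.1268+.01);dv=hl[:2]-[.5223,.3766];print(hl,np.linalg.norm(dv),np.degrees(np.arctan2(*dv[::-1])))
W1=pickle.load(open("w1.pkl","rb"));p,q=atz(W1,(93,104),.05),atz(W1,(368,118),.05);print(p,q,np.degrees(np.arctan2(*(q-p)[1::-1]))-90,np.linalg.norm(p-q))
E
```

```text
15.55 [0.643  0.1177 0.397 ] [-1.7945e+02 -1.3000e-01  1.7593e+02] [-32.  20.  24.  84.  -8.  78.  79.]
[0.559018   0.12415834 0.37674822]
(array([ 0.8763, -0.1237,  0.0684]), [np.float64(0.9956096884494182), np.float64(1.2408972769337936)])
(array([ 0.8744, -0.0005,  0.1211]), [np.float64(40.04734536614715), np.float64(50.62566164503796)])
(array([0.8743, 0.003 , 0.1639]), [np.float64(38.162996692211074), np.float64(48.227606753245205)])
(array([0.878 , 0.1228, 0.0688]), [np.float64(0.43073136890934344), np.float64(0.543950089336903)])
[0.4804 0.3275 0.1368] 0.06457659955108344 -130.4591617655355
[ 0.5562 -0.0838  0.05  ] [0.5706 0.1631 0.05  ] -3.3342009626514795 0.24733154410908173
```

Call:
send_rows:
  xyz:
    - [-0.019, -0.028, 0.01]
    - [-0.019, -0.029, 0.015]
    - [-0.019, -0.029, 0.015]
    - [0, 0, 0]
    - [0, 0, 0]
    - [0, 0, 0]
    - [0, 0, 0]
  rotation:
    - [0, 0, 0]
    - [0, 0, 0]
    - [0, 0, 0]
    - [0, 0, 0]
    - [0, 0, 0]
    - [0, 0, 0]
    - [0, 0, 0]
  jaw: [0, 0, 0, 0, 0, 0, 0]

```text
time_s: 16.3
tool_pos: [0.693, 0.0404, 0.3597]
tool_rot: [179.9, -0.1, 176.8]
force: [-0.2, 0.6, -5.7]
grip_width: 0.0117
grasp_force: 40.0
```

```bash
python3 look.py w6 wrist
```

```text
16.3 [0.693  0.0404 0.3597] [ 1.7994e+02 -6.0000e-02  1.7679e+02] [-24.  26.  25.  80. -11.  76.  89.]
[0.60892404 0.04575368 0.33935063]
```

View pics/w6.png

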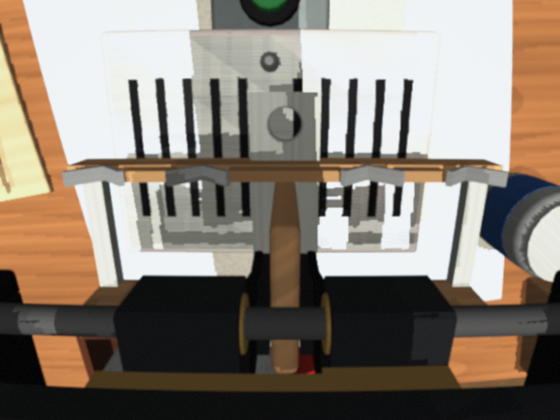

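The wrist view shows the near peg at (270,61), the held rack's near hole at (285,123), the button at (269,5) and the deck's near corners at (105,33) and (437,33).

```bash
python3 - <<'E'
from h import *
np.set_printoptions(precision=4,suppress=True)
W=pickle.load(open("w6.pkl","rb"));tool=np.array([.693,.0404])
img=W["image"];cv2.imwrite("pics/z6.png",cv2.resize(img[35:145,220:330],None,fx=5,fy=5,interpolation=cv2.INTER_CUBIC))
hl=atz(W,(285,123),.1294)[:2];print("hole",hl,hl-tool,np.linalg.norm(hl-tool))
for z in(.05,.06,.067):
    p=atz(W,(270,61),z)[:2];print("peg",z,p,p+.066*np.array([np.cos(-.0585),np.sin(-.0585)]))
a,b=atz(W,(105,33),.05)[:2],atz(W,(437,33),.05)[:2];m=(a+b)/2
print("edge",a,b,np.linalg.norm(a-b),m+.09*np.array([np.cos(-.0585),np.sin(-.0585)]),np.degrees(np.arctan2(*(b-a)[::-1]))-90)
E
```

```text
hole [0.6256 0.0452] [-0.0674  0.0048] 0.06761260338192876
peg 0.05 [0.5858 0.0364] [0.6517 0.0325]
peg 0.06 [0.5866 0.0367] [0.6525 0.0328]
peg 0.067 [0.5871 0.0369] [0.653 0.033]
edge [ 0.5573 -0.0847] [0.5717 0.1609] 0.24601004793929399 [0.6543 0.0328] -3.363986895810811
```

View pics/z6.png

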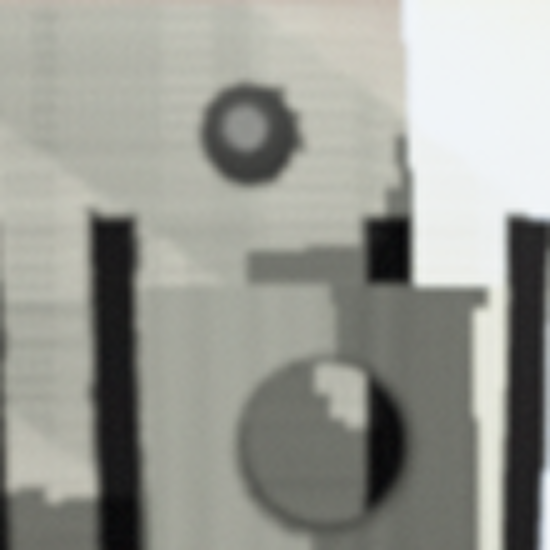

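Call:
send_rows:
  xyz:
    - [0.018, -0.005, 0]
    - [0.02, -0.0057, 0]
    - [0, 0, 0.02]
    - [0, 0, 0.018]
    - [0, 0, 0]
    - [0, 0, 0]
    - [0, 0, 0]
  rotation:
    - [0, 0, 0]
    - [0, 0, 0]
    - [0, 0, 0]
    - [0, 0, 0]
    - [0, 0, 0]
    - [0, 0, 0]
    - [0, 0, 0]
  jaw: [0, 0, 0, 0, 0, 0, 0]

```text
time_s: 17.05
tool_pos: [0.6553, 0.0301, 0.3238]
tool_rot: [180.0, 0.1, 176.7]
force: [0.7, -0.6, -5.8]
grip_width: 0.012
grasp_force: 40.0
```

```bash
python3 look.py w7 wrist; python3 - <<'E'
from h import *
img=pickle.load(open("w7.pkl","rb"))["image"];cv2.imwrite("pics/z7.png",cv2.resize(img[70:170,230:340],None,fx=5,fy=5,interpolation=cv2.INTER_CUBIC))
E
```

```text
17.05 [0.6553 0.0301 0.3238] [1.7998e+02 1.4000e-01 1.7667e+02] [-25.  23.  25.  89. -10.  70.  89.]
[0.5713245  0.03561661 0.30310437]
```

View pics/z7.png

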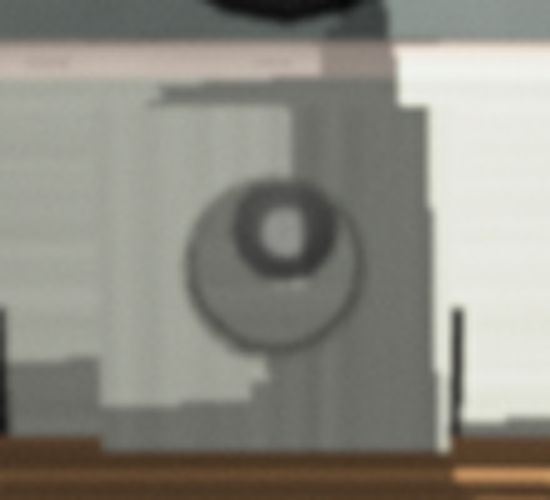

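Through the near hole, centred at (285,123), the peg tip is visible at (287,116), so the rack is nearly aligned. I'll work out the remaining offset with the heights.

```bash
python3 - <<'E'
from h import *
np.set_printoptions(precision=4,suppress=True)
W=pickle.load(open("w7.pkl","rb"))
tx,ty=np.array([-.9983,.0576]),np.array([.0576,.9983])
hl=atz(W,(284.6,122.6),.0935)[:2]
for z in(.064,.067):
    p=atz(W,(286.6,115.6),z)[:2];dv=p-hl;print(z,hl,p,"tool x,y",dv@tx,dv@ty)
E
```

```text
0.064 [0.5884 0.0346] [0.5865 0.036 ] tool x,y 0.0019836139324310295 0.0012743889397155987
0.067 [0.5884 0.0346] [0.5863 0.036 ] tool x,y 0.002173628139851572 0.0012588345973229122
```

Call:
send_rows:
  xyz:
    - [0.002, 0.0012, 0]
    - [0, 0, 0.01]
    - [0, 0, 0.01]
    - [0, 0, 0.006]
    - [0, 0, 0.004]
    - [0, 0, 0]
  rotation:
    - [0, 0, 0]
    - [0, 0, 0]
    - [0, 0, 0]
    - [0, 0, 0]
    - [0, 0, 0]
    - [0, 0, 0]
  jaw: [0, 0, 0, 0, 0, 0]

```text
time_s: 17.7
tool_pos: [0.6527, 0.031, 0.2913]
tool_rot: [-180.0, -0.1, 176.6]
force: [-0.2, -0.7, -6.1]
grip_width: 0.0114
grasp_force: 40.0
```

Call:
send_rows:
  xyz:
    - [0, 0, 0.002]
    - [0, 0, 0]
    - [0, 0, 0]
    - [0, 0, 0]
    - [0, 0, 0]
    - [0, 0, 0]
  rotation:
    - [0, 0, 0]
    - [0, 0, 0]
    - [0, 0, 0]
    - [0, 0, 0]
    - [0, 0, 0]
    - [0, 0, 0]
  jaw: [0, 0, 0.3, 0.35, 0.35, 0.35]

```text
time_s: 18.3
tool_pos: [0.6532, 0.031, 0.2912]
tool_rot: [180.0, 0.1, 176.6]
force: [-0.3, 1.0, 0.1]
grip_width: 0.029
grasp_force: 0.0
```

Call:
send_rows:
  xyz:
    - [0, 0, -0.02]
    - [0, 0, -0.03]
    - [0, 0, -0.04]
    - [0, 0, -0.04]
    - [0, 0, 0]
    - [0, 0, 0]
  rotation:
    - [0, 0, 0]
    - [0, 0, 0]
    - [0, 0, 0]
    - [0, 0, 0]
    - [0, 0, 0]
    - [0, 0, 0]
  jaw: [0.35, 0.35, 0.35, 0.35, 0.35, 0.35]

```text
time_s: 18.9
tool_pos: [0.653, 0.0309, 0.4218]
tool_rot: [180.0, 0.2, 176.6]
force: [0.0, -0.1, -0.7]
grip_width: 0.0305
grasp_force: 0.0
```

```bash
python3 look.py w8 wrist; python3 look.py t8 top; python3 look.py s8 scene
```

```text
18.9 [0.653  0.0309 0.4218] [1.7995e+02 1.7000e-01 1.7663e+02] [-25.  19.  26.  82.  -9.  80.  88.]
[0.56905364 0.03649592 0.4010554 ]
18.95 [0.6527 0.0311 0.42  ] [179.98  -0.   176.63] [-25.  19.  26.  82.  -9.  80.  88.]
[ 0.34270945 -0.0231793   1.24628448]
19.0 [0.6525 0.0312 0.419 ] [-1.7999e+02 -1.0000e-01  1.7664e+02] [-25.  19.  26.  82.  -9.  80.  88.]
[1.27476777 0.0602776  1.17554613]
```

View pics/w8.png

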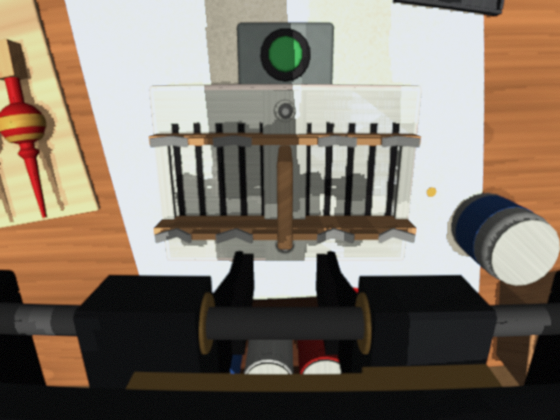

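The wrist view shows the rack seated: the near peg sits in its hole at (285,110) and the far peg at about (285,245), rails parallel to the deck, gripper clear. My 14 pictures are used, so from here I check by numbers only. Next, the toppers.

Call:
send_rows:
  xyz:
    - [-0.002, -0.026, 0.005]
    - [-0.003, -0.043, 0.005]
    - [-0.003, -0.043, 0.005]
    - [-0.003, -0.043, 0]
    - [-0.003, -0.043, 0]
    - [-0.004, -0.043, 0]
    - [-0.004, -0.043, 0]
    - [-0.004, -0.043, 0]
    - [-0.003, -0.043, 0]
    - [0, 0, 0]
    - [0, 0, 0]
    - [0, 0, 0]
  rotation:
    - [0, 0, 0]
    - [0, 0, 0]
    - [0, 0, 0]
    - [0, 0, 0]
    - [0, 0, 0]
    - [0, 0, 0]
    - [0, 0, 0]
    - [0, 0, 0]
    - [0, 0, 0]
    - [0, 0, -0.058]
    - [0, 0, 0]
    - [0, 0, 0]
  jaw: [0.5, 0.5, 0.5, 0.5, 0.5, 0.5, 0.5, 0.5, 0.5, 0.5, 0.5, 0.5]

```text
time_s: 20.25
tool_pos: [0.6605, -0.3389, 0.4038]
tool_rot: [179.9, -0.1, 180.0]
force: [0.7, 0.8, -0.1]
grip_width: 0.0433
grasp_force: 0.0
```

```bash
python3 look.py w9 wrist; cat > top.py <<'E'
import sys;from h import *
np.set_printoptions(precision=4,suppress=True)
# topper model (ball frame): ball centre sphere, spire tip, axis; segment red/gold
def segs(c):
    h=cv2.cvtColor(c["image"],cv2.COLOR_BGR2HSV)
    red=((h[...,0]<7)|(h[...,0]>172))&(h[...,1]>170)&(h[...,2]>50)
    gold=(h[...,0]>=18)&(h[...,0]<=30)&(h[...,1]>190)&(h[...,2]>60)
    m=(red|gold).astype(np.uint8);m=cv2.morphologyEx(m,cv2.MORPH_CLOSE,np.ones((3,3)))
    n,l,s,k=cv2.connectedComponentsWithStats(m);return m,l,s,k
if __name__=="__main__":
    c=pickle.load(open(sys.argv[1]+".pkl","rb"));m,l,s,k=segs(c)
    for i in range(1,len(s)):
        if s[i][4]<200: continue
        w=(l==i).astype(np.uint8);dt=cv2.distanceTransform(w,cv2.DIST_L2,5);b=np.unravel_index(dt.argmax(),dt.shape)
        ys,xs=np.where(w);r=dt.max();B=atz(c,(b[1],b[0]),.03)
        ex=[(xs[j],ys[j]) for j in(ys.argmax(),ys.argmin())]
        print(s[i],"ball px",b[::-1],"r",r.round(1),"B",B[:2],"max/min row pts",ex,[atz(c,p,z)[:2] for p,z in zip(ex,(.0436,.025))])
E
python3 top.py w9
```

```text
20.25 [ 0.6605 -0.3389  0.4038] [ 1.7988e+02 -8.0000e-02  1.7995e+02] [  5.  32.  32.  68. -16.  84. 125.]
[ 0.57628843 -0.33815022  0.38344036]
[372  46  41  46 831] ball px (np.int64(392), np.int64(79)) r 8.4 B [ 0.5637 -0.2383] max/min row pts [(np.int64(372), np.int64(91)), (np.int64(388), np.int64(46))] [array([ 0.5747, -0.2595]), array([ 0.5345, -0.2427])]
[303  58  40  45 824] ball px (np.int64(322), np.int64(92)) r 8.8 B [ 0.5758 -0.3029] max/min row pts [(np.int64(303), np.int64(102)), (np.int64(317), np.int64(58))] [array([ 0.5845, -0.3211]), array([ 0.5455, -0.3078])]
[218  62  39  48 776] ball px (np.int64(235), np.int64(95)) r 8.4 B [ 0.5784 -0.3837] max/min row pts [(np.int64(218), np.int64(109)), (np.int64(229), np.int64(62))] [array([ 0.5904, -0.3978]), array([ 0.5488, -0.3889])]
[138  79  43  43 816] ball px (np.int64(160), np.int64(112)) r 8.6 B [ 0.5931 -0.4556] max/min row pts [(np.int64(138), np.int64(121)), (np.int64(153), np.int64(79))] [array([ 0.6003, -0.4724]), array([ 0.5629, -0.4612])]
[372 102  43  11 291] ball px (np.int64(398), np.int64(106)) r 4.0 B [ 
[... 1012 characters left out ...]
1]), array([ 0.6102, -0.2938])]
[235 131  30  85 797] ball px (np.int64(247), np.int64(145)) r 8.4 B [ 0.6249 -0.3739] max/min row pts [(np.int64(262), np.int64(215)), (np.int64(250), np.int64(131))] [array([ 0.6916, -0.3599]), array([ 0.6121, -0.3711])]
[139 137  43   6 247] ball px (np.int64(143), np.int64(139)) r 3.0 B [ 0.6184 -0.4748] max/min row pts [(np.int64(142), np.int64(142)), (np.int64(139), np.int64(137))] [array([ 0.6195, -0.4708]), array([ 0.617 , -0.4805])]
[153 150  20  82 769] ball px (np.int64(162), np.int64(161)) r 8.4 B [ 0.6401 -0.4581] max/min row pts [(np.int64(165), np.int64(231)), (np.int64(154), np.int64(150))] [array([ 0.7084, -0.4577]), array([ 0.6299, -0.4668])]
```

Call:
send_rows:
  xyz:
    - [0, 0, 0.005]
    - [0, 0, 0.005]
    - [0, 0, 0.005]
    - [0, 0, 0.005]
    - [0, 0, 0.005]
    - [0, 0, 0.005]
    - [0, 0, 0.005]
    - [0, 0, 0.005]
    - [0, 0, 0.005]
    - [0, 0, 0.005]
    - [0, 0, 0.005]
    - [0, 0, 0.005]
    - [0, 0, 0.005]
    - [0, 0, 0.005]
    - [0, 0, 0.005]
    - [0, 0, 0.005]
    - [0, 0, 0.005]
    - [0, 0, 0.005]
    - [0, 0, 0.005]
    - [0, 0, 0.005]
  rotation:
    - [0, 0, 0.149]
    - [0, 0, 0.149]
    - [0, 0, 0.149]
    - [0, 0, 0.149]
    - [0, 0, 0.149]
    - [0, 0, 0.149]
    - [0, 0, 0.149]
    - [0, 0, 0.149]
    - [0, 0, 0.149]
    - [0, 0, 0.149]
    - [0, 0, 0.149]
    - [0, 0, 0.149]
    - [0, 0, 0.149]
    - [0, 0, 0.149]
    - [0, 0, 0.149]
    - [0, 0, 0.149]
    - [0, 0, 0.149]
    - [0, 0, 0.149]
    - [0, 0, 0.149]
    - [0, 0, 0.149]
  jaw: [0.5, 0.5, 0.5, 0.5, 0.5, 0.5, 0.5, 0.5, 0.5, 0.5, 0.5, 0.5, 0.5, 0.5, 0.5, 0.5, 0.5, 0.5, 0.5, 0.5]

```text
time_s: 22.3
tool_pos: [0.661, -0.3378, 0.3048]
tool_rot: [-179.9, -0.0, 9.0]
force: [-0.5, -0.1, -0.3]
grip_width: 0.0436
grasp_force: 0.0
```

```bash
python3 - <<'E'
from h import *
from cell import env
np.set_printoptions(precision=4,suppress=True)
o=env.get_obs();print(o["tool_pos"],o["tool_rot"],o["qpos"])
d=pickle.load(open("c0.pkl","rb"));T=d["top"];W=pickle.load(open("w9.pkl","rb"));print("varnish",atz(T,(344,272),.17),atz(T,(335,272),.1))
f=lambda p,x0,y0,s:np.array([x0+(p[0]+.5)/s-.5,y0+(p[1]+.5)/s-.5])
for a,b in(((138,118),(396,203)),((265,97),(326,214)),((382,95),(262,215)),((562,63),(165,231))):print(tri([(T,f(a,325,145,6)),(W,b)]))
E
cat > plan.py <<'E'
# python3 plan.py x y yaw  -> shift (tool axes) and turn needed from the measured pose
import sys,numpy as np
from cell import env
o=env.get_obs();p,yaw=o["tool_pos"],o["tool_rot"][2]
X,Y,W=map(float,sys.argv[1:4]);r=np.radians(yaw);d=np.array([X,Y])-p[:2]
w=(W-yaw+180)%360-180
print("now",p.round(4),yaw.round(2),"| tx %.4f ty %.4f"%(d@[np.cos(r),np.sin(r)],d@[np.sin(r),-np.cos(r)]),"rotz(tool) %.3f"%-np.radians(w))
E
python3 plan.py .5126 -.2425 4.4
```

```text
[ 0.661  -0.3378  0.3048] [-179.9159   -0.0417    8.9861] [-11.3877  46.6909  62.2387  76.3411 -40.8581  80.4144 -31.6759]
varnish [ 0.3388 -0.1888  0.17  ] [ 0.3387 -0.1732  0.1   ]
(array([ 0.6788, -0.2294,  0.0456]), [np.float64(0.009730393364080589), np.float64(0.03181461513746081)])
(array([ 0.6896, -0.2975,  0.0467]), [np.float64(0.020966689311047317), np.float64(0.06829671854231274)])
(array([ 0.69  , -0.3596,  0.0486]), [np.float64(0.025658926699627146), np.float64(0.08361883422216426)])
(array([ 0.7096, -0.4593,  0.041 ]), [np.float64(0.20263060346567052), np.float64(0.6343851977501669)])
now [ 0.661  -0.3378  0.3048] 8.99 | tx -0.1316 ty -0.1173 rotz(tool) 0.080
```

Call:
send_rows:
  xyz:
    - [-0.026, -0.023, 0]
    - [-0.035, -0.031, 0.01]
    - [-0.035, -0.031, 0.01]
    - [-0.0356, -0.0323, 0.01]
    - [0, 0, 0.01]
    - [0, 0, 0]
    - [0, 0, 0]
  rotation:
    - [0, 0, 0]
    - [0, 0, 0]
    - [0, 0, 0]
    - [0, 0, 0]
    - [0, 0, 0.08]
    - [0, 0, 0]
    - [0, 0, 0]
  jaw: [0.5, 0.5, 0.5, 0.5, 0.5, 0.5, 0.5]

```text
time_s: 23.0
tool_pos: [0.5127, -0.2443, 0.2659]
tool_rot: [180.0, -0.1, 4.9]
force: [0.3, 0.1, -0.4]
grip_width: 0.0434
grasp_force: 0.0
```

```bash
python3 plan.py .5126 -.2425 4.4;python3 -c "
from cell import env;print(env.get_obs()['qpos'].round(0))"
```

```text
now [ 0.5127 -0.2443  0.2659] 4.85 | tx 0.0001 ty -0.0018 rotz(tool) 0.008
[-32.  29.  69. 106. -30.  66. -38.]
```

Call:
send_rows:
  xyz:
    - [0, -0.0018, 0.02]
    - [0, 0, 0.03]
    - [0, 0, 0.018]
    - [0, 0, 0.0044]
    - [0, 0, 0]
    - [0, 0, 0]
    - [0, 0, 0]
    - [0, 0, 0]
    - [0, 0, 0]
  rotation:
    - [0, 0, 0.008]
    - [0, 0, 0]
    - [0, 0, 0]
    - [0, 0, 0]
    - [0, 0, 0]
    - [0, 0, 0]
    - [0, 0, 0]
    - [0, 0, 0]
    - [0, 0, 0]
  jaw: [0.5, 0.5, 0.5, 0.5, 0.5, 0, 0, 0, 0]
  newtons: 40

```text
time_s: 23.9
tool_pos: [0.5115, -0.2435, 0.1935]
tool_rot: [180.0, -0.1, 4.2]
force: [0.1, -0.1, 2.7]
grip_width: 0.0215
grasp_force: 39.9
```

```bash
python3 plan.py .5126 -.2425 4.4;python3 -c "
from cell import env;print(env.get_obs()['qpos'].round(1))"
```

```text
now [ 0.5115 -0.2435  0.1935] 4.19 | tx 0.0012 ty -0.0009 rotz(tool) -0.004
[-27.7  34.1  63.2 109.2 -35.7  59.2 -34.7]
```

Call:
send_rows:
  xyz:
    - [0, 0, 0]
    - [0, 0, -0.02]
    - [0, 0, -0.035]
    - [0, 0, -0.045]
    - [0, 0, -0.045]
    - [0, 0, -0.02]
    - [0, 0, 0]
    - [0, 0, 0]
  rotation:
    - [0, 0, 0]
    - [0, 0, 0]
    - [0, 0, 0]
    - [0, 0, 0.06]
    - [0, 0, 0.075]
    - [0, 0, 0]
    - [0, 0, 0]
    - [0, 0, 0]
  jaw: [0, 0, 0, 0, 0, 0, 0, 0]

```text
time_s: 24.7
tool_pos: [0.511, -0.2432, 0.3574]
tool_rot: [-179.9, -0.0, -3.5]
force: [-0.1, -0.1, -1.5]
grip_width: 0.0219
grasp_force: 39.9
```

```bash
python3 plan.py .5824 .1357 -3.35;python3 look.py w10 wrist; python3 top.py w10 | cut -c1-150
```

```text
now [ 0.511  -0.2432  0.3574] -3.54 | tx 0.0479 ty -0.3826 rotz(tool) -0.003
24.7 [ 0.511  -0.2432  0.3574] [-179.93   -0.     -3.54] [-35.  19.  69. 101. -19.  73. -54.]
[ 0.59554343 -0.24775906  0.33697968]
[ 249    0   67   91 3753] ball px (np.int64(281), np.int64(50)) r 23.6 B [ 0.628  -0.2467] max/min row pts [(np.int64(263), np.int64(90)), (np.int64(
[ 337    0   28   72 1110] ball px (np.int64(349), np.int64(54)) r 10.6 B [ 0.622  -0.2999] max/min row pts [(np.int64(337), np.int64(71)), (np.int64(
[ 431    0   31   66 1101] ball px (np.int64(444), np.int64(45)) r 10.8 B [ 0.6254 -0.3756] max/min row pts [(np.int64(431), np.int64(65)), (np.int64(
[529   0  31  40 799] ball px (np.int64(546), np.int64(24)) r 10.6 B [ 0.6394 -0.4596] max/min row pts [(np.int64(529), np.int64(39)), (np.int64(543),
[514  48  46   9 378] ball px (np.int64(536), np.int64(52)) r 5.0 B [ 0.618 -0.453] max/min row pts [(np.int64(533), np.int64(56)), (np.int64(518), np
[422  66  53  19 448] ball px (np.int64(438), np.int64(79)) r 5.0 B [ 0.5996 -0.3718] max/min row pts [(np.int64(426), np.int64(84)), (n
[... 220 characters left out ...]
(85)) r 5.0 B [ 0.5991 -0.2866] max/min row pts [(np.int64(329), np.int64(89)), (np.int64(371), 
[426  93  48  48 893] ball px (np.int64(450), np.int64(108)) r 8.8 B [ 0.5762 -0.3831] max/min row pts [(np.int64(447), np.int64(140)), (np.int64(471)
[ 228  103  148   48 3158] ball px (np.int64(308), np.int64(118)) r 11.0 B [ 0.5743 -0.2654] max/min row pts [(np.int64(351), np.int64(150)), (np.int6
[ 235  159   97   87 3291] ball px (np.int64(283), np.int64(184)) r 16.8 B [ 0.52   -0.2414] max/min row pts [(np.int64(282), np.int64(245)), (np.int6
[ 485  336   48   52 1423] ball px (np.int64(517), np.int64(360)) r 14.2 B [ 0.3128 -0.4787] max/min row pts [(np.int64(485), np.int64(387)), (np.int6
```

Call:
send_rows:
  xyz:
    - [0.004, -0.022, 0]
    - [0.004, -0.036, 0]
    - [0.005, -0.042, 0]
    - [0.005, -0.042, 0]
    - [0.005, -0.042, 0]
    - [0.005, -0.042, 0]
    - [0.005, -0.042, 0]
    - [0.005, -0.042, 0]
    - [0.005, -0.042, 0]
    - [0.0049, -0.0306, 0]
    - [0, 0, 0]
    - [0, 0, 0]
    - [0, 0, 0]
  rotation:
    - [0, 0, 0]
    - [0, 0, 0]
    - [0, 0, 0]
    - [0, 0, 0]
    - [0, 0, 0]
    - [0, 0, 0]
    - [0, 0, 0]
    - [0, 0, 0]
    - [0, 0, 0]
    - [0, 0, 0]
    - [0, 0, 0]
    - [0, 0, 0]
    - [0, 0, 0]
  jaw: [0, 0, 0, 0, 0, 0, 0, 0, 0, 0, 0, 0, 0]

```text
time_s: 26.05
tool_pos: [0.5824, 0.1339, 0.3568]
tool_rot: [179.9, 0.1, -3.7]
force: [0.1, -1.2, -1.1]
grip_width: 0.0217
grasp_force: 39.9
```

```bash
python3 plan.py .5824 .1357 -3.35; python3 look.py w11 wrist; python3 look.py t11 top; python3 look.py s11 scene; cat > held.py <<'E'
import sys;from h import *;from top import segs
np.set_printoptions(precision=3,suppress=True)
# held/placed topper: red/gold blobs per fixed camera in a region of interest about the predicted ball, and tip
def chk(names,ball,yaw,tag=""):
    r=np.radians(yaw);ex=np.array([np.cos(r),np.sin(r),0]);tip=np.array(ball)+.099*ex+[0,0,.0136]
    obs=[[],[]]
    for n in names:
        c=pickle.load(open(n+".pkl","rb"));m=segs(c)[0]
        b,t=proj(c,[ball,tip]);R=np.linalg.norm(proj(c,[np.array(ball)+[0,.022,0]])[0]-b)
        yy,xx=np.mgrid[:420,:560]
        w=m.astype(bool)&(np.hypot(xx-b[0],yy-b[1])<2*R)
        # ball by template: disc best overlap
        disc=cv2.getStructuringElement(cv2.MORPH_ELLIPSE,(2*int(round(R))+1,)*2).astype(np.float32)
        ring=cv2.filter2D(w.astype(np.float32),-1,disc-.3)
        cy,cx=np.where(ring>ring.max()-6);pb=np.array([cx.mean(),cy.mean()])
        q=(t-b)/np.linalg.norm(t-b);al=(xx-b[0])*q[0]+(yy-b[1])*q[1];la=abs((xx-b[0])*q[1]-(yy-b[1])*q[0])
        s=m.astype(bool)&(la<R*.8)&(al>R)&(al<1.3*np.linalg.norm(t-b))
        ys,xs=np.where(s);pt=None
        if len(xs):
            j=al[ys,xs].argsort()[-3:];pt=np.array([xs[j].mean(),ys[j].mean()])
        print(tag,n,"ball pred",b,"seen",pb,"tip pred",t,"seen",pt)
        obs[0].append((c,pb));obs[1].append((c,pt))
    for k,o in zip(("ball","tip"),obs):
        if all(p is not None for _,p in o) and len(o)>1:print(tag,k,tri(o))
if __name__=="__main__":
    chk(sys.argv[5].split(","),[float(v) for v in sys.argv[1:4]],float(sys.argv[4]))
E
python3 held.py .6503 .1317 .194 -3.35 t11,s11
```

```text
now [0.5824 0.1339 0.3568] -3.69 | tx -0.0001 ty -0.0018 rotz(tool) -0.006
26.05 [0.5824 0.1339 0.3568] [ 1.7989e+02  1.0000e-01 -3.6900e+00] [-65.  23.  63.  96. -21.  74. -92.]
[0.66692798 0.1290024  0.33613719]
26.1 [0.5825 0.1335 0.3571] [ 1.7993e+02  7.0000e-02 -3.7300e+00] [-65.  23.  63.  96. -21.  74. -92.]
[ 0.34270945 -0.0231793   1.24628448]
26.15 [0.5826 0.1336 0.3574] [ 1.7998e+02  4.0000e-02 -3.7300e+00] [-65.  23.  63.  96. -21.  74. -92.]
[1.27476777 0.0602776  1.17554613]
 t11 ball pred [228.009 160.337] seen [231.367 153.267] tip pred [230.023 125.047] seen [230.667 125.333]
 s11 ball pred [332.625 219.754] seen [331.129 228.468] tip pred [329.471 250.962] seen [330. 246.]
 ball (array([0.673, 0.126, 0.187]), [np.float64(0.9981953509700141), np.float64(1.1032361098912813)])
 tip (array([0.743, 0.124, 0.221]), [np.float64(0.6500396887739778), np.float64(0.7468491157111498)])
```

Call:
send_rows:
  xyz:
    - [0, -0.0018, 0.02]
    - [0, 0, 0.035]
    - [0, 0, 0.03]
    - [0, 0, 0.01]
    - [0, 0, 0.006]
    - [0, 0, 0]
    - [0, 0, 0]
  rotation:
    - [0, 0, -0.006]
    - [0, 0, 0]
    - [0, 0, 0]
    - [0, 0, 0]
    - [0, 0, 0]
    - [0, 0, 0]
    - [0, 0, 0]
  jaw: [0, 0, 0, 0, 0, 0, 0]

```text
time_s: 26.9
tool_pos: [0.5836, 0.137, 0.2583]
tool_rot: [-179.9, -0.1, -3.2]
force: [0.8, -0.1, -0.1]
grip_width: 0.0215
grasp_force: 39.9
```

```bash
python3 plan.py .5824 .1357 -3.35; python3 look.py t12 top; python3 look.py s12 scene; python3 held.py .6503 .1317 .090 -3.35 t12,s12
```

```text
now [0.5836 0.137  0.2583] -3.24 | tx -0.0011 ty 0.0013 rotz(tool) 0.002
26.9 [0.5836 0.137  0.2583] [-1.7994e+02 -1.3000e-01 -3.2400e+00] [-61.  29.  58. 102. -27.  64. -88.]
[ 0.34270945 -0.0231793   1.24628448]
26.95 [0.5836 0.1371 0.2584] [-1.7993e+02 -1.4000e-01 -3.2300e+00] [-61.  29.  58. 102. -27.  64. -88.]
[1.27476777 0.0602776  1.17554613]
 t12 ball pred [232.804 169.869] seen [234.727 163.652] tip pred [234.629 137.583] seen [233. 138.]
 s12 ball pred [329.138 239.756] seen [329.405 247.135] tip pred [325.987 269.695] seen [328.333 262.667]
 ball (array([0.671, 0.13 , 0.085]), [np.float64(1.118789073320766), np.float64(1.2557575167811361)])
 tip (array([0.74 , 0.129, 0.126]), [np.float64(0.315923179820833), np.float64(0.3667596015007484)])
```

```bash
python3 - <<'E'
from h import *
from held import chk
d=pickle.load(open("c0.pkl","rb"))
for n in("top","scene"):pickle.dump(d[n],open("c0"+n+".pkl","wb"))
for b,y in(((.5804,-.2373,.03),4.4),((.5917,-.3025,.03),2.6),((.5948,-.3815,.03),12),((.6096,-.4586,.03),-.7)):chk(["c0top","c0scene"],b,y)
E
python3 top.py s12 | grep -v "^\[ *[0-9]* *[0-9]* .*r 0" | cut -c1-90 | awk '1' | head -20
```

```text
c0top ball pred [350.213 195.345] seen [350.385 195.385] tip pred [347.563 164.311] seen [347.333 165.667]
 c0scene ball pred [205.301 219.621] seen [204.789 226.521] tip pred [200.951 246.353] seen [204. 235.]
 ball (array([ 0.586, -0.243, -0.001]), [np.float64(0.14789584956876903), np.float64(0.15722121352439636)])
 tip (array([ 0.663, -0.22 ,  0.083]), [np.float64(0.6906179418148091), np.float64(0.7549321750776776)])
 c0top ball pred [370.407 191.788] seen [370.8 191.5] tip pred [368.686 160.757] seen [368.667 161.333]
 c0scene ball pred [183.458 221.085] seen [182.276 228.039] tip pred [176.99  247.821] seen [181. 237.]
 ball (array([ 0.599, -0.311, -0.   ]), [np.float64(0.05254653088228069), np.float64(0.0555696096719776)])
 tip (array([ 0.676, -0.285,  0.084]), [np.float64(1.1799405974890549), np.float64(1.2825846119388782)])
 c0top ball pred [394.924 190.729] seen [395.    190.286] tip pred [388.2   160.371] seen [388.333 161.667]
 c0scene ball pred [157.999 219.88 ] seen [158.179 226.397] tip pred [155.864 246.238] seen [158. 234.]
 ball (array([ 0.602, -0.388,  0.003]), [np.
[... 436 characters left out ...]
22463969477706), np.float64(0.1844836292304489)])
 tip (array([ 0.691, -0.436,  0.09 ]), [np.float64(1.6190303191677609), np.float64(1.7040698559736225)])
[ 81 105  36  48 837] ball px (np.int64(99), np.int64(141)) r 6.6 B [ 0.2958 -0.6743] max/
[150 131  40  27 307] ball px (np.int64(169), np.int64(134)) r 3.6 B [ 0.2462 -0.4305] max
[ 57 153  30  46 403] ball px (np.int64(79), np.int64(188)) r 7.0 B [ 0.4999 -0.6755] max/
[ 50 172  18  25 201] ball px (np.int64(60), np.int64(187)) r 6.4 B [ 0.5015 -0.744 ] max/
[534 235  21  24 296] ball px (np.int64(547), np.int64(244)) r 7.2 B [0.5755 0.808 ] max/m
[ 34 270  19  17 240] ball px (np.int64(43), np.int64(278)) r 8.4 B [ 0.8229 -0.6784] max/
```

Call:
send_rows:
  xyz:
    - [-0.001, 0.001, 0.003]
    - [0, 0, 0.001]
    - [0, 0, 0]
    - [0, 0, 0]
    - [0, 0, 0]
    - [0, 0, 0]
    - [0, 0, 0]
    - [0, 0, -0.02]
    - [0, 0, -0.035]
    - [0, 0, -0.04]
    - [0, 0, 0]
    - [0, 0, 0]
  rotation:
    - [0, 0, 0]
    - [0, 0, 0]
    - [0, 0, 0]
    - [0, 0, 0]
    - [0, 0, 0]
    - [0, 0, 0]
    - [0, 0, 0]
    - [0, 0, 0]
    - [0, 0, 0]
    - [0, 0, 0]
    - [0, 0, 0]
    - [0, 0, 0]
  jaw: [0, 0, 0, 0.35, 0.45, 0.45, 0.45, 0.45, 0.45, 0.45, 0.45, 0.45]

```text
time_s: 28.2
tool_pos: [0.582, 0.1364, 0.3486]
tool_rot: [-179.9, -0.1, -3.2]
force: [0.4, 0.8, -1.1]
grip_width: 0.0391
grasp_force: 0.0
```

```bash
python3 plan.py .5238 -.3056 2.6; python3 look.py t13 top; python3 look.py s13 scene;  python3 held.py .6503 .1317 .090 -3.35 t13,s13
```

```text
now [0.582  0.1364 0.3486] -3.2 | tx -0.0335 ty 0.4446 rotz(tool) -0.101
28.2 [0.582  0.1364 0.3486] [-1.7993e+02 -7.0000e-02 -3.2000e+00] [-65.  23.  62.  97. -21.  73. -92.]
[ 0.34270945 -0.0231793   1.24628448]
28.25 [0.5815 0.1365 0.3474] [-1.7998e+02  5.0000e-02 -3.1900e+00] [-65.  23.  62.  97. -21.  73. -92.]
[1.27476777 0.0602776  1.17554613]
 t13 ball pred [232.804 169.869] seen [233.793 159.46 ] tip pred [234.629 137.583] seen [235. 138.]
 s13 ball pred [329.138 239.756] seen [328.167 247.583] tip pred [325.987 269.695] seen [327. 264.]
 ball (array([0.681, 0.129, 0.1  ]), [np.float64(0.23299930211763506), np.float64(0.26228861883874927)])
 tip (array([0.741, 0.125, 0.121]), [np.float64(0.7137714630046897), np.float64(0.8302367318589197)])
```

Call:
send_rows:
  xyz:
    - [-0.002, 0.02, 0]
    - [-0.003, 0.038, 0]
    - [-0.003, 0.044, 0]
    - [-0.003, 0.044, 0]
    - [-0.003, 0.044, 0]
    - [-0.003, 0.044, 0]
    - [-0.003, 0.044, 0]
    - [-0.003, 0.044, 0]
    - [-0.003, 0.044, 0]
    - [-0.003, 0.044, 0.01]
    - [-0.0035, 0.0346, 0.02]
    - [0, 0, 0.03]
    - [0, 0, 0.03]
    - [0, 0, 0]
    - [0, 0, 0]
  rotation:
    - [0, 0, 0]
    - [0, 0, 0]
    - [0, 0, 0]
    - [0, 0, 0]
    - [0, 0, 0]
    - [0, 0, 0]
    - [0, 0, 0]
    - [0, 0, 0]
    - [0, 0, 0]
    - [0, 0, 0]
    - [0, 0, 0]
    - [0, 0, -0.101]
    - [0, 0, 0]
    - [0, 0, 0]
    - [0, 0, 0]
  jaw: [0.5, 0.5, 0.5, 0.5, 0.5, 0.5, 0.5, 0.5, 0.5, 0.5, 0.5, 0.5, 0.5, 0.5, 0.5]

```text
time_s: 29.8
tool_pos: [0.5234, -0.3064, 0.2576]
tool_rot: [-180.0, 0.1, 2.5]
force: [0.9, 0.4, 1.7]
grip_width: 0.0434
grasp_force: 0.0
```

```bash
python3 plan.py .5238 -.3056 2.6
```

```text
now [ 0.5234 -0.3064  0.2576] 2.49 | tx 0.0004 ty -0.0008 rotz(tool) -0.002
```

Good. Next: down to 0.1935 (0.064), grip, lift, turn to rack yaw.

Call:
send_rows:
  xyz:
    - [0, 0, 0.02]
    - [0, 0, 0.028]
    - [0, 0, 0.012]
    - [0, 0, 0.004]
    - [0, 0, 0]
    - [0, 0, 0]
    - [0, 0, 0]
    - [0, 0, 0]
    - [0, 0, 0]
    - [0, 0, 0]
    - [0, 0, -0.02]
    - [0, 0, -0.035]
    - [0, 0, -0.045]
    - [0, 0, -0.045]
    - [0, 0, -0.02]
    - [0, 0, 0]
    - [0, 0, 0]
  rotation:
    - [0, 0, 0]
    - [0, 0, 0]
    - [0, 0, 0]
    - [0, 0, 0]
    - [0, 0, 0]
    - [0, 0, 0]
    - [0, 0, 0]
    - [0, 0, 0]
    - [0, 0, 0]
    - [0, 0, 0]
    - [0, 0, 0]
    - [0, 0, 0]
    - [0, 0, 0.05]
    - [0, 0, 0.053]
    - [0, 0, 0]
    - [0, 0, 0]
    - [0, 0, 0]
  jaw: [0.5, 0.5, 0.5, 0.5, 0.5, 0, 0, 0, 0, 0, 0, 0, 0, 0, 0, 0, 0]
  newtons: 40

```text
time_s: 31.5
tool_pos: [0.5243, -0.3055, 0.3582]
tool_rot: [-180.0, 0.0, -3.3]
force: [0.3, 0.8, -1.3]
grip_width: 0.0219
grasp_force: 40.0
```

```bash
python3 plan.py .5792 .0808 -3.35;python3 -c "
from cell import env;print(env.get_obs()['qpos'].round(1))"
```

```text
now [ 0.5243 -0.3055  0.3582] -3.32 | tx 0.0325 ty -0.3888 rotz(tool) 0.001
[-21.8  24.5  63.7  94.9 -22.7  74.9 -47.4]
```

Call:
send_rows:
  xyz:
    - [0.003, -0.022, 0]
    - [0.003, -0.036, 0]
    - [0.003, -0.042, 0]
    - [0.003, -0.042, 0]
    - [0.003, -0.042, 0]
    - [0.003, -0.042, 0]
    - [0.003, -0.042, 0]
    - [0.003, -0.042, 0]
    - [0.003, -0.042, 0]
    - [0.0035, -0.0368, 0]
    - [0.002, 0, 0.02]
    - [0, 0, 0.03]
    - [0, 0, 0.01]
    - [0, 0, 0]
    - [0, 0, 0]
  rotation:
    - [0, 0, 0]
    - [0, 0, 0]
    - [0, 0, 0]
    - [0, 0, 0]
    - [0, 0, 0]
    - [0, 0, 0]
    - [0, 0, 0]
    - [0, 0, 0]
    - [0, 0, 0]
    - [0, 0, 0]
    - [0, 0, 0]
    - [0, 0, 0]
    - [0, 0, 0]
    - [0, 0, 0]
    - [0, 0, 0]
  jaw: [0, 0, 0, 0, 0, 0, 0, 0, 0, 0, 0, 0, 0, 0, 0]

```text
time_s: 33.0
tool_pos: [0.5796, 0.0799, 0.299]
tool_rot: [180.0, 0.0, -3.4]
force: [-0.2, -0.7, -0.7]
grip_width: 0.0217
grasp_force: 40.0
```

```bash
python3 plan.py .5792 .0808 -3.35
```

```text
now [0.5796 0.0799 0.299 ] -3.39 | tx -0.0004 ty -0.0009 rotz(tool) -0.001
```

Call:
send_rows:
  xyz:
    - [0, -0.001, 0.02]
    - [0, 0, 0.014]
    - [0, 0, 0.006]
    - [0, 0, 0.003]
    - [0, 0, 0]
    - [0, 0, 0]
    - [0, 0, 0]
    - [0, 0, 0]
    - [0, 0, 0]
    - [0, 0, 0]
    - [0, 0, -0.02]
    - [0, 0, -0.035]
    - [0, 0, -0.04]
    - [0, 0, 0]
    - [0, 0, 0]
  rotation:
    - [0, 0, 0]
    - [0, 0, 0]
    - [0, 0, 0]
    - [0, 0, 0]
    - [0, 0, 0]
    - [0, 0, 0]
    - [0, 0, 0]
    - [0, 0, 0]
    - [0, 0, 0]
    - [0, 0, 0]
    - [0, 0, 0]
    - [0, 0, 0]
    - [0, 0, 0]
    - [0, 0, 0]
    - [0, 0, 0]
  jaw: [0, 0, 0, 0, 0, 0, 0.35, 0.45, 0.45, 0.45, 0.45, 0.45, 0.45, 0.45, 0.45]

```text
time_s: 34.5
tool_pos: [0.5798, 0.0815, 0.3517]
tool_rot: [-179.9, -0.1, -3.3]
force: [-0.6, -0.4, -1.6]
grip_width: 0.0391
grasp_force: 0.0
```

```bash
python3 plan.py .5283 -.3956 12; python3 look.py t14 top; python3 look.py s14 scene;  python3 held.py .6503 .1317 .090 -3.35 t14,s14;python3 held.py .6471 .0768 .090 -3.35 t14,s14
```

```text
now [0.5798 0.0815 0.3517] -3.32 | tx -0.0238 ty 0.4792 rotz(tool) -0.267
34.5 [0.5798 0.0815 0.3517] [-1.7992e+02 -1.0000e-01 -3.3200e+00] [-61.  20.  62.  98. -19.  72. -88.]
[ 0.34270945 -0.0231793   1.24628448]
34.55 [0.5793 0.0816 0.3506] [-1.7997e+02  2.0000e-02 -3.3200e+00] [-61.  20.  62.  99. -19.  72. -88.]
[1.27476777 0.0602776  1.17554613]
 t14 ball pred [232.804 169.869] seen [279.5 209.5] tip pred [234.629 137.583] seen None
 s14 ball pred [329.138 239.756] seen [328.415 247.736] tip pred [325.987 269.695] seen [327. 264.]
 ball (array([ 0.563,  0.067, -0.105]), [np.float64(21.661732367780242), np.float64(23.76711812841012)])
 t14 ball pred [250.641 170.782] seen [279.5 209.5] tip pred [252.428 138.473] seen [253. 158.]
 s14 ball pred [309.383 237.214] seen [308.459 244.475] tip pred [305.187 266.938] seen [306.333 260.333]
 ball (array([ 0.558,  0.035, -0.111]), [np.float64(12.38958297446067), np.float64(13.530313549662667)])
 tip (array([0.699, 0.073, 0.051]), [np.float64(0.0603079368607709), np.float64(0.06914971275014013)])
```

Call:
send_rows:
  xyz:
    - [-0.001, 0.02, 0]
    - [-0.002, 0.038, 0]
    - [-0.002, 0.044, 0]
    - [-0.002, 0.044, 0]
    - [-0.002, 0.044, 0]
    - [-0.002, 0.044, 0]
    - [-0.002, 0.044, 0]
    - [-0.002, 0.044, 0]
    - [-0.002, 0.044, 0]
    - [-0.002, 0.044, 0]
    - [-0.002, 0.044, 0.01]
    - [-0.0028, 0.0252, 0.02]
    - [0, 0, 0.03]
    - [0, 0, 0.03]
    - [0, 0, 0]
    - [0, 0, 0]
  rotation:
    - [0, 0, 0]
    - [0, 0, 0]
    - [0, 0, 0]
    - [0, 0, 0]
    - [0, 0, 0]
    - [0, 0, 0]
    - [0, 0, 0]
    - [0, 0, 0]
    - [0, 0, 0]
    - [0, 0, 0]
    - [0, 0, 0]
    - [0, 0, 0]
    - [0, 0, -0.134]
    - [0, 0, -0.133]
    - [0, 0, 0]
    - [0, 0, 0]
  jaw: [0.5, 0.5, 0.5, 0.5, 0.5, 0.5, 0.5, 0.5, 0.5, 0.5, 0.5, 0.5, 0.5, 0.5, 0.5, 0.5]

```text
time_s: 36.2
tool_pos: [0.5268, -0.3964, 0.2606]
tool_rot: [-180.0, 0.1, 11.7]
force: [-0.1, -0.7, 0.5]
grip_width: 0.0433
grasp_force: 0.0
```

```bash
python3 plan.py .5283 -.3956 12; python3 look.py t15 top;python3 held.py .6503 .1317 .090 -3.35 t15;python3 held.py .6471 .0768 .090 -3.35 t15; python3 -c "
from held import chk
for b,y in(((.5948,-.3815,.03),12),((.6096,-.4586,.03),-.7)):chk(['t15'],b,y)"
```

```text
now [ 0.5268 -0.3964  0.2606] 11.71 | tx 0.0016 ty -0.0004 rotz(tool) -0.005
36.2 [ 0.5268 -0.3964  0.2606] [-1.7996e+02  9.0000e-02  1.1710e+01] [ -4.  34.  53.  93. -29.  68. -23.]
[ 0.34270945 -0.0231793   1.24628448]
 t15 ball pred [232.804 169.869] seen [232.818 169.182] tip pred [234.629 137.583] seen [235. 138.]
 t15 ball pred [250.641 170.782] seen [250.5 170.5] tip pred [252.428 138.473] seen [252.667 139.667]
 t15 ball pred [394.924 190.729] seen [394.875 189.125] tip pred [388.2   160.371] seen [388.333 161.667]
 t15 ball pred [418.558 186.116] seen [417.214 180.357] tip pred [418.505 155.181] seen [418. 156.]
```

Call:
send_rows:
  xyz:
    - [0.0015, 0, 0.02]
    - [0, 0, 0.028]
    - [0, 0, 0.014]
    - [0, 0, 0.004]
    - [0, 0, 0]
    - [0, 0, 0]
    - [0, 0, 0]
    - [0, 0, 0]
    - [0, 0, 0]
    - [0, 0, 0]
    - [0, 0, -0.02]
    - [0, 0, -0.035]
    - [0, 0, -0.045]
    - [0, 0, -0.045]
    - [0, 0, -0.02]
    - [0, 0, 0]
    - [0, 0, 0]
  rotation:
    - [0, 0, -0.005]
    - [0, 0, 0]
    - [0, 0, 0]
    - [0, 0, 0]
    - [0, 0, 0]
    - [0, 0, 0]
    - [0, 0, 0]
    - [0, 0, 0]
    - [0, 0, 0]
    - [0, 0, 0]
    - [0, 0, 0]
    - [0, 0, 0]
    - [0, 0, 0.134]
    - [0, 0, 0.134]
    - [0, 0, 0]
    - [0, 0, 0]
    - [0, 0, 0]
  jaw: [0.5, 0.5, 0.5, 0.5, 0.5, 0, 0, 0, 0, 0, 0, 0, 0, 0, 0, 0, 0]
  newtons: 40

```text
time_s: 37.95
tool_pos: [0.5292, -0.3951, 0.3602]
tool_rot: [-180.0, -0.0, -3.1]
force: [-0.4, 0.2, -0.7]
grip_width: 0.0219
grasp_force: 40.0
```

```bash
python3 plan.py .5740 -.0090 -3.35
```

```text
now [ 0.5292 -0.3951  0.3602] -3.09 | tx 0.0240 ty -0.3880 rotz(tool) 0.005
```

Call:
send_rows:
  xyz:
    - [0.002, -0.022, 0]
    - [0.002, -0.036, 0]
    - [0.002, -0.042, 0]
    - [0.002, -0.042, 0]
    - [0.002, -0.042, 0]
    - [0.002, -0.042, 0]
    - [0.002, -0.042, 0]
    - [0.003, -0.042, 0]
    - [0.003, -0.042, 0]
    - [0.004, -0.036, 0]
    - [0, 0, 0.02]
    - [0, 0, 0.03]
    - [0, 0, 0.01]
    - [0, 0, 0]
    - [0, 0, 0]
  rotation:
    - [0, 0, 0]
    - [0, 0, 0]
    - [0, 0, 0]
    - [0, 0, 0]
    - [0, 0, 0]
    - [0, 0, 0]
    - [0, 0, 0]
    - [0, 0, 0]
    - [0, 0, 0]
    - [0, 0, 0]
    - [0, 0, 0.004]
    - [0, 0, 0]
    - [0, 0, 0]
    - [0, 0, 0]
    - [0, 0, 0]
  jaw: [0, 0, 0, 0, 0, 0, 0, 0, 0, 0, 0, 0, 0, 0, 0]

```text
time_s: 39.45
tool_pos: [0.5744, -0.0097, 0.3002]
tool_rot: [180.0, 0.0, -3.4]
force: [-0.2, 0.2, 0.3]
grip_width: 0.0214
grasp_force: 40.0
```

```bash
python3 plan.py .5740 -.0090 -3.35
```

```text
now [ 0.5744 -0.0097  0.3002] -3.39 | tx -0.0004 ty -0.0007 rotz(tool) -0.001
```

Call:
send_rows:
  xyz:
    - [0, -0.0007, 0.02]
    - [0, 0, 0.015]
    - [0, 0, 0.006]
    - [0, 0, 0.003]
    - [0, 0, 0]
    - [0, 0, 0]
    - [0, 0, 0]
    - [0, 0, 0]
    - [0, 0, 0]
    - [0, 0, 0]
    - [0, 0, -0.02]
    - [0, 0, -0.035]
    - [0, 0, -0.04]
    - [0, 0, 0]
    - [0, 0, 0]
  rotation:
    - [0, 0, 0]
    - [0, 0, 0]
    - [0, 0, 0]
    - [0, 0, 0]
    - [0, 0, 0]
    - [0, 0, 0]
    - [0, 0, 0]
    - [0, 0, 0]
    - [0, 0, 0]
    - [0, 0, 0]
    - [0, 0, 0]
    - [0, 0, 0]
    - [0, 0, 0]
    - [0, 0, 0]
    - [0, 0, 0]
  jaw: [0, 0, 0, 0, 0, 0, 0.35, 0.45, 0.45, 0.45, 0.45, 0.45, 0.45, 0.45, 0.45]

```text
time_s: 40.95
tool_pos: [0.5747, -0.0083, 0.3517]
tool_rot: [-179.9, -0.1, -3.3]
force: [0.3, 0.1, -1.1]
grip_width: 0.0392
grasp_force: 0.0
```

```bash
python3 plan.py .5416 -.4578 -0.7
```

```text
now [ 0.5747 -0.0083  0.3517] -3.31 | tx -0.0071 ty 0.4506 rotz(tool) -0.046
```

Call:
send_rows:
  xyz:
    - [0, 0.02, 0]
    - [-0.001, 0.038, 0]
    - [-0.001, 0.044, 0]
    - [-0.001, 0.044, 0]
    - [-0.001, 0.044, 0]
    - [-0.001, 0.044, 0]
    - [-0.001, 0.044, 0]
    - [-0.001, 0.044, 0]
    - [0, 0.044, 0]
    - [0, 0.044, 0.01]
    - [0, 0.0406, 0.02]
    - [0, 0, 0.03]
    - [0, 0, 0.03]
    - [0, 0, 0]
    - [0, 0, 0]
  rotation:
    - [0, 0, 0]
    - [0, 0, 0]
    - [0, 0, 0]
    - [0, 0, 0]
    - [0, 0, 0]
    - [0, 0, 0]
    - [0, 0, 0]
    - [0, 0, 0]
    - [0, 0, 0]
    - [0, 0, 0]
    - [0, 0, 0]
    - [0, 0, -0.046]
    - [0, 0, 0]
    - [0, 0, 0]
    - [0, 0, 0]
  jaw: [0.5, 0.5, 0.5, 0.5, 0.5, 0.5, 0.5, 0.5, 0.5, 0.5, 0.5, 0.5, 0.5, 0.5, 0.5]

```text
time_s: 42.45
tool_pos: [0.5411, -0.4574, 0.2597]
tool_rot: [-179.9, 0.1, -0.7]
force: [0.3, -0.7, 0.2]
grip_width: 0.0438
grasp_force: 0.0
```

```bash
python3 plan.py .5416 -.4578 -.7; python3 look.py t16 top;python3 -c "
from held import chk
for b,y in(((.6503,.1317,.09),-3.35),((.6471,.0768,.09),-3.35),((.6419,-.0130,.09),-3.35),((.6096,-.4586,.03),-.7)):chk(['t16'],b,y)"
```

```text
now [ 0.5411 -0.4574  0.2597] -0.7 | tx 0.0005 ty 0.0004 rotz(tool) -0.000
42.45 [ 0.5411 -0.4574  0.2597] [-1.7991e+02  1.2000e-01 -7.0000e-01] [  3.  41.  53.  84. -34.  72. -31.]
[ 0.34270945 -0.0231793   1.24628448]
 t16 ball pred [232.804 169.869] seen [232.818 169.182] tip pred [234.629 137.583] seen [235. 138.]
 t16 ball pred [250.641 170.782] seen [250.5 170.5] tip pred [252.428 138.473] seen [252.667 139.667]
 t16 ball pred [279.868 172.274] seen [279.909 171.636] tip pred [281.592 139.935] seen [282. 141.]
 t16 ball pred [418.558 186.116] seen [419.    180.333] tip pred [418.505 155.181] seen [418. 156.]
```

Call:
send_rows:
  xyz:
    - [0, 0, 0.02]
    - [0, 0, 0.028]
    - [0, 0, 0.014]
    - [0, 0, 0.004]
    - [0, 0, 0]
    - [0, 0, 0]
    - [0, 0, 0]
    - [0, 0, 0]
    - [0, 0, 0]
    - [0, 0, 0]
    - [0, 0, -0.02]
    - [0, 0, -0.035]
    - [0, 0, -0.045]
    - [0, 0, -0.045]
    - [0, 0, -0.02]
    - [0, 0, 0]
    - [0, 0, 0]
  rotation:
    - [0, 0, 0]
    - [0, 0, 0]
    - [0, 0, 0]
    - [0, 0, 0]
    - [0, 0, 0]
    - [0, 0, 0]
    - [0, 0, 0]
    - [0, 0, 0]
    - [0, 0, 0]
    - [0, 0, 0]
    - [0, 0, 0]
    - [0, 0, 0]
    - [0, 0, 0.023]
    - [0, 0, 0.023]
    - [0, 0, 0]
    - [0, 0, 0]
    - [0, 0, 0]
  jaw: [0.5, 0.5, 0.5, 0.5, 0.5, 0, 0, 0, 0, 0, 0, 0, 0, 0, 0, 0, 0]
  newtons: 40

```text
time_s: 44.2
tool_pos: [0.541, -0.4578, 0.3603]
tool_rot: [-180.0, -0.0, -3.3]
force: [0.5, 0.3, -1.3]
grip_width: 0.0216
grasp_force: 39.9
```

```bash
python3 plan.py .5708 -.0639 -3.35
```

```text
now [ 0.541  -0.4578  0.3603] -3.34 | tx 0.0068 ty -0.3950 rotz(tool) 0.000
```

Call:
send_rows:
  xyz:
    - [0, -0.022, 0]
    - [0, -0.037, 0]
    - [0.001, -0.042, 0]
    - [0.001, -0.042, 0]
    - [0.001, -0.042, 0]
    - [0.001, -0.042, 0]
    - [0.001, -0.042, 0]
    - [0.001, -0.042, 0]
    - [0, -0.042, 0]
    - [0.0008, -0.042, 0]
    - [0, 0, 0.02]
    - [0, 0, 0.03]
    - [0, 0, 0.01]
    - [0, 0, 0]
    - [0, 0, 0]
  rotation:
    - [0, 0, 0]
    - [0, 0, 0]
    - [0, 0, 0]
    - [0, 0, 0]
    - [0, 0, 0]
    - [0, 0, 0]
    - [0, 0, 0]
    - [0, 0, 0]
    - [0, 0, 0]
    - [0, 0, 0]
    - [0, 0, 0]
    - [0, 0, 0]
    - [0, 0, 0]
    - [0, 0, 0]
    - [0, 0, 0]
  jaw: [0, 0, 0, 0, 0, 0, 0, 0, 0, 0, 0, 0, 0, 0, 0]

```text
time_s: 45.7
tool_pos: [0.571, -0.0646, 0.3001]
tool_rot: [180.0, 0.0, -3.4]
force: [0.5, -0.4, -1.3]
grip_width: 0.0217
grasp_force: 39.9
```

```bash
python3 plan.py .5708 -.0639 -3.35
```

```text
now [ 0.571  -0.0646  0.3001] -3.4 | tx -0.0002 ty -0.0006 rotz(tool) -0.001
```

Call:
send_rows:
  xyz:
    - [0, -0.0006, 0.02]
    - [0, 0, 0.015]
    - [0, 0, 0.006]
    - [0, 0, 0.003]
    - [0, 0, 0]
    - [0, 0, 0]
    - [0, 0, 0]
    - [0, 0, 0]
    - [0, 0, 0]
    - [0, 0, 0]
    - [0, 0, -0.02]
    - [0, 0, -0.035]
    - [0, 0, -0.04]
    - [0, 0, 0]
    - [0, 0, 0]
  rotation:
    - [0, 0, 0]
    - [0, 0, 0]
    - [0, 0, 0]
    - [0, 0, 0]
    - [0, 0, 0]
    - [0, 0, 0]
    - [0, 0, 0]
    - [0, 0, 0]
    - [0, 0, 0]
    - [0, 0, 0]
    - [0, 0, 0]
    - [0, 0, 0]
    - [0, 0, 0]
    - [0, 0, 0]
    - [0, 0, 0]
  jaw: [0, 0, 0, 0, 0, 0, 0.35, 0.45, 0.45, 0.45, 0.45, 0.45, 0.45, 0.45, 0.45]

```text
time_s: 47.2
tool_pos: [0.5713, -0.0632, 0.3517]
tool_rot: [-179.9, -0.1, -3.3]
force: [-0.3, 0.4, 0.0]
grip_width: 0.0392
grasp_force: 0.0
```

Call:
send_rows:
  xyz:
    - [0, 0.025, -0.01]
    - [0, 0.04, -0.02]
    - [0, 0.045, 0]
    - [0, 0.045, 0]
    - [0, 0.045, 0]
    - [0, 0.03, 0]
    - [0, 0, 0]
    - [0, 0, 0]
  rotation:
    - [0, 0, 0]
    - [0, 0, 0]
    - [0, 0, 0]
    - [0, 0, 0]
    - [0, 0, 0]
    - [0, 0, 0]
    - [0, 0, 0]
    - [0, 0, 0]
  jaw: [0.45, 0.3, 0, 0, 0, 0, 0, 0]

```text
time_s: 48.0
tool_pos: [0.5571, -0.2933, 0.3793]
tool_rot: [-179.9, 0.1, -3.5]
force: [0.1, 0.7, 0.2]
grip_width: 0.0009
grasp_force: 0.0
```

```bash
python3 plan.py .538 .0385 -3.35; python3 look.py t17 top;python3 look.py s17 scene;python3 -c "
from held import chk
for b,y in(((.6503,.1317,.09),-3.35),((.6471,.0768,.09),-3.35),((.6419,-.0130,.09),-3.35),((.6387,-.0680,.09),-3.35)):chk(['t17','s17'],b,y)
from h import *
for n in('t17','c0top'):
    c=pickle.load(open(n+'.pkl','rb'));h=cv2.cvtColor(c['image'],cv2.COLOR_BGR2HSV)
    m=((h[...,0]>50)&(h[...,0]<75)&(h[...,1]>150)&(h[...,2]>90));ys,xs=np.where(m[190:225,245:285]);print(n,'button',len(xs),xs.mean()+245,ys.mean()+190,atz(c,(xs.mean()+245,ys.mean()+190),.062))
    W=np.array(c['image'][225:290,185:235],int);b=cv2.cvtColor(c['image'],cv2.COLOR_BGR2HSV)[220:290,185:235]
    for q,lo,hi in(('gold',18,32),('blue',100,125)):
        ys,xs=np.where((b[...,0]>=lo)&(b[...,0]<=hi)&(b[...,1]>140)&(b[...,2]>60));print(q,len(xs), (xs.mean()+185,ys.mean()+220,atz(c,(xs.mean()+185,ys.mean()+220),.064)) if len(xs) else '')
"
```

```text
now [ 0.5571 -0.2933  0.3793] -3.45 | tx -0.0390 ty -0.3301 rotz(tool) -0.002
48.0 [ 0.5571 -0.2933  0.3793] [-1.7994e+02  1.3000e-01 -3.4500e+00] [-21.  26.  62.  90. -24.  78. -50.]
[ 0.34270945 -0.0231793   1.24628448]
48.05 [ 0.5578 -0.2919  0.3794] [-1.799e+02  1.100e-01 -3.310e+00] [-21.  26.  62.  90. -24.  78. -50.]
[1.27476777 0.0602776  1.17554613]
 t17 ball pred [232.804 169.869] seen [232.818 169.182] tip pred [234.629 137.583] seen [235. 138.]
 s17 ball pred [329.138 239.756] seen [328.415 247.736] tip pred [325.987 269.695] seen [327. 264.]
 ball (array([0.66 , 0.134, 0.062]), [np.float64(0.4737774485568672), np.float64(0.5298502398188157)])
 tip (array([0.741, 0.125, 0.121]), [np.float64(0.7137714630046897), np.float64(0.8302367318589197)])
 t17 ball pred [250.641 170.782] seen [250.5 170.5] tip pred [252.428 138.473] seen [252.667 139.667]
 s17 ball pred [309.383 237.214] seen [308.276 244.534] tip pred [305.187 266.938] seen [306.333 260.333]
 ball (array([0.655, 0.078, 0.063]), [np.float64(0.6481795639629695), np.float64(0.7240391329336515)])
 tip (array([0.736, 0.0
[... 541 characters left out ...]
ip pred [299.476 140.844] seen [300. 142.]
 s17 ball pred [257.822 230.523] seen [256.27  237.459] tip pred [250.948 259.592] seen [252.667 253.333]
 ball (array([ 0.646, -0.071,  0.064]), [np.float64(0.4887705514331689), np.float64(0.5408043853389055)])
 tip (array([ 0.728, -0.072,  0.121]), [np.float64(0.8430383053715949), np.float64(0.9679806880712133)])
t17 button 58 263.86206896551727 207.5 [0.537 0.037 0.062]
gold 237 (np.float64(208.0042194092827), np.float64(232.88185654008439), array([0.459, 0.208, 0.064]))
blue 223 (np.float64(204.4932735426009), np.float64(257.43497757847535), array([0.384, 0.217, 0.064]))
c0top button 58 263.86206896551727 207.5 [0.537 0.037 0.062]
gold 0 
blue 0
```

All four toppers lie within about a pixel of their slot predictions, and both jars are in the tray. On to the start button, with the fingers shut.

Call:
send_rows:
  xyz:
    - [-0.002, -0.02, 0]
    - [-0.005, -0.035, 0]
    - [-0.005, -0.04, 0]
    - [-0.005, -0.042, 0]
    - [-0.005, -0.042, 0]
    - [-0.005, -0.042, 0]
    - [-0.005, -0.042, 0]
    - [-0.005, -0.04, 0]
    - [-0.002, -0.0265, 0]
    - [0, 0, 0.03]
    - [0, 0, 0.04]
    - [0, 0, 0.03]
    - [0, 0, 0]
    - [0, 0, 0]
    - [0, 0, 0]
  rotation:
    - [0, 0, 0]
    - [0, 0, 0]
    - [0, 0, 0]
    - [0, 0, 0]
    - [0, 0, 0]
    - [0, 0, 0]
    - [0, 0, 0]
    - [0, 0, 0]
    - [0, 0, 0]
    - [0, 0, 0]
    - [0, 0, 0]
    - [0, 0, 0]
    - [0, 0, 0]
    - [0, 0, 0]
    - [0, 0, 0]
  jaw: [0, 0, 0, 0, 0, 0, 0, 0, 0, 0, 0, 0, 0, 0, 0]

```text
time_s: 49.6
tool_pos: [0.5386, 0.0388, 0.2827]
tool_rot: [-179.9, -0.2, -3.3]
force: [-0.2, -0.6, 0.2]
grip_width: 0.0004
grasp_force: 0.0
```

```bash
python3 plan.py .5375 .038 -3.35
```

```text
now [0.5386 0.0388 0.2827] -3.27 | tx -0.0011 ty 0.0009 rotz(tool) 0.001
```

Call:
send_rows:
  xyz:
    - [0, 0, 0.02]
    - [0, 0, 0.015]
    - [0, 0, 0.004]
    - [0, 0, 0.003]
    - [0, 0, 0.003]
    - [0, 0, 0]
    - [0, 0, 0]
  rotation:
    - [0, 0, 0]
    - [0, 0, 0]
    - [0, 0, 0]
    - [0, 0, 0]
    - [0, 0, 0]
    - [0, 0, 0]
    - [0, 0, 0]
  jaw: [0, 0, 0, 0, 0, 0, 0]

```text
time_s: 50.3
tool_pos: [0.5382, 0.0384, 0.2384]
tool_rot: [-179.8, 0.1, -3.3]
force: [-8.1, 2.2, 19.5]
grip_width: 0.0006
grasp_force: 10.1
```

The button bottomed out (19.5 N, against a 5 N spring). I'll retract clear and do a last check before handing in.

Call:
send_rows:
  xyz:
    - [0, 0, -0.01]
    - [0, 0, -0.03]
    - [0, 0, -0.04]
    - [0, 0, -0.04]
    - [0, 0, -0.03]
    - [0, 0.02, 0]
    - [0, 0.04, 0]
    - [0, 0.04, 0]
    - [0, 0.04, 0]
    - [0, 0.04, 0]
    - [0, 0.04, 0]
    - [0, 0.02, 0]
    - [0, 0, 0]
    - [0, 0, 0]
    - [0, 0, 0]
  rotation:
    - [0, 0, 0]
    - [0, 0, 0]
    - [0, 0, 0]
    - [0, 0, 0]
    - [0, 0, 0]
    - [0, 0, 0]
    - [0, 0, 0]
    - [0, 0, 0]
    - [0, 0, 0]
    - [0, 0, 0]
    - [0, 0, 0]
    - [0, 0, 0]
    - [0, 0, 0]
    - [0, 0, 0]
    - [0, 0, 0]
  jaw: [0, 0, 0, 0, 0, 0, 0, 0, 0, 0, 0, 0, 0, 0, 0]

```text
time_s: 51.8
tool_pos: [0.5244, -0.1999, 0.3858]
tool_rot: [-180.0, -0.0, -3.2]
force: [0.4, 0.1, -0.2]
grip_width: 0.0004
grasp_force: 0.0
```

```bash
python3 look.py t18 top;python3 -c "
from held import chk
for b,y in(((.6503,.1317,.09),-3.35),((.6471,.0768,.09),-3.35),((.6419,-.0130,.09),-3.35),((.6387,-.0680,.09),-3.35)):chk(['t18'],b,y)
from h import *
a,b=[pickle.load(open(n+'.pkl','rb'))['image'].astype(int) for n in('t17','t18')]
print('changed px on dryer/rack/tray',(abs(a-b).max(2)[130:290,185:320]>60).sum())"
python3 -c "
from cell import env;print(env.sign_off())"
```

```text
51.8 [ 0.5244 -0.1999  0.3858] [-1.7995e+02 -1.0000e-02 -3.2100e+00] [-39.  15.  67.  99. -14.  75. -62.]
[ 0.34270945 -0.0231793   1.24628448]
 t18 ball pred [232.804 169.869] seen [232.818 169.182] tip pred [234.629 137.583] seen [235. 138.]
 t18 ball pred [250.641 170.782] seen [250.5 170.5] tip pred [252.428 138.473] seen [252.667 139.667]
 t18 ball pred [279.868 172.274] seen [280. 172.] tip pred [281.592 139.935] seen [282. 141.]
 t18 ball pred [297.791 173.198] seen [298.  173.2] tip pred [299.476 140.844] seen [300. 142.]
changed px on dryer/rack/tray 990
the job is handed in; nothing more can be done
None
```

The job is handed in at about 52 s, verdict not shown: my last checks put both jars in the tray, the rack seated over both pegs and all four toppers in their notches, and the start button pressed to its stop; I did not separately re-measure the cup, bowl, bottle, tin, brush and gift box.

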